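# Gauge moulded hubs, pack them, lay the separator and stack the caps

## Task

Check each round hub on the bench caliper, the wider one first if there are two: stand it flange down between the jaws and slide the jaw shut until it presses the flange firmly against the anvil, and keep pressing for about half a second. Stand every checked hub upright in its own cell in the bottom of the carton, then lay the separator board level in the carton over them, fin up, and stand every square cap on the board, boss up. Finish with the caliper jaw slid fully open and leave the other things on the table where they are.

Things in the scene. Friction and masses are not known exactly. Their poses are not given: they have to be found in the camera images.
- hub_wide: cream moulded hub standing flange down: round flange 78 mm in diameter and 12 mm thick, with a round neck 42 mm in diameter rising to 44 mm overall height, blind hole in the top; mass about 0.14 kg. Origin: centre of its underside; z along its axis, up. May be absent (at least one of the two hubs is there)
- hub_narrow: cream moulded hub standing flange down: round flange 60 mm in diameter and 12 mm thick, with a round neck 42 mm in diameter rising to 44 mm overall height, blind hole in the top; mass about 0.14 kg. Origin: centre of its underside; z along its axis, up. May be absent (at least one of the two hubs is there)
- cap_a: cream moulded square cap: plate 64 x 64 mm and 12 mm thick with a round boss 36 mm in diameter in the middle of its top, 38 mm high overall, about 0.11 kg. Origin: centre of its underside; x and y along the plate's sides, z up. May be absent (at least one cap is there)
- cap_b: cream moulded square cap: plate 64 x 64 mm and 12 mm thick with a round boss 36 mm in diameter in the middle of its top, 38 mm high overall, about 0.11 kg. Origin: centre of its underside; x and y along the plate's sides, z up. May be absent (at least one cap is there); just like the other cap
- separator: stiff corrugated board 200 x 94 mm (x, y), 8 mm thick, lying flat on the table at the start, with an upright fin across its middle: 8 mm thick (x), 70 mm wide (y), its top 48 mm above the underside; lift it by the fin. About 0.09 kg. Origin: centre of its underside; x along its length, z up. Turning it end for end makes no difference
- carton: open fixed carton. Origin: centre of its underside; x along its length, z up. Inside 210 x 104 mm, walls 4 mm, rim 68 mm high, floor 4 mm above the table. A 6 mm partition across x = 0 and a 10 mm shoulder strip along each end wall, all 50 mm high, leave two cells 92 x 104 mm centred at x = +49 and -49 mm, and carry the separator (underside at 50 mm, 5 mm play)
- caliper: bench caliper fixed to the table: dark steel base plate 250 x 105 mm (x, y), its top (the bed) 10 mm high. Origin: centre of its underside; z up. The jaws face each other along x, the sliding jaw on the +x side. A hub stands on the bed between the jaws; it slides freely on it
- anvil: fixed steel jaw of the caliper, 18 x 80 mm, its top 34 mm above the table. Origin: centre of the lower edge of its measuring face, at x = -90 mm, y = 0, z = 10 mm in the caliper's frame; the face looks to the caliper's +x
- jaw: sliding steel jaw of the caliper, 14 x 80 mm, its top 34 mm above the table. Origin: middle of its measuring face at bed height; the face looks to the caliper's -x, at the anvil
- slide (a joint): position of the sliding jaw in m: 0 fully open (gap between the jaws 120 mm), growing as it closes; gap = 0.120 - value; stops at 0 and 0.075. It moves with about 1.5 N of friction and stays where it is left, but presses on a hub only while it is pushed: some 5 N on the grip is enough
- grip (a point): middle of the top of the black grip post on the sliding jaw, 76 mm above the table: 16 mm thick along the caliper's x, 34 mm wide along y; its upper 46 mm are clear to pinch from above. It stands 50 mm behind the jaw's face
- tape_roll: roll of clear tape, 90 mm across and 45 mm high, lying flat: bystander
- small_bin: yellow plastic bin, 100 x 160 x 70 mm, empty: bystander
- spray: white bottle 60 mm across, 170 mm tall: bystander. Origin: centre of its underside
Things that resemble listed ones, but are neither listed nor needed, are in the scene too. Leave any purple look-alike of the hub_wide alone.

How it is judged:
On the way, in this order (a step that is already met when the one before it is completed fails the run):
1. the wide hub (if there is one) is pressed between jaw and anvil, over 2 N at each (contact force between each of jaw, anvil and hub_wide above 2 N), for 0.2 s.
2. then the narrow hub (if there is one) is pressed between jaw and anvil, over 2 N at each (contact force between each of jaw, anvil and hub_narrow above 2 N), for 0.2 s.
3. every hub stands upright on the carton's floor (x of hub_wide in the frame of carton between -0.095 and 0.095 m and y of hub_wide in the frame of carton between -0.05 and 0.05 m and z of hub_wide in the frame of carton between -0.001 and 0.009 m and angle between each of hub_wide, hub_narrow's own z axis and vertical below 0.1 rad and x of hub_narrow in the frame of carton between -0.095 and 0.095 m and y of hub_narrow in the frame of carton between -0.05 and 0.05 m and z of hub_narrow in the frame of carton between -0.001 and 0.009 m), for 0.2 s.
4. the separator board lies level on the carton's shoulders and partition (x of separator in the frame of carton between -0.011 and 0.011 m and y of separator in the frame of carton between -0.011 and 0.011 m and z of separator in the frame of carton between 0.046 and 0.054 m and angle between separator's own z axis and vertical below 0.06 rad), for 0.2 s.
At the end, for the whole second after the job is handed in: Every hub stands upright (within 0.1 rad) on the carton's floor, the separator lies level (0.06 rad) on the carton's shoulders within 11 mm of its centre and 4 mm in height, every cap stands upright on the separator, the caliper's jaw is within 12 mm of fully open, and all is at rest and released (all of step 3 and all of step 4 and linear speed of each of hub_wide, hub_narrow, separator, cap_a, cap_b below 0.02 m/s and x of cap_a in the frame of separator between -0.095 and 0.095 m and y of cap_a in the frame of separator between -0.045 and 0.045 m and z of cap_a in the frame of separator between 0.004 and 0.012 m and angle between each of cap_a, cap_b's own z axis and vertical below 0.1 rad and x of cap_b in the frame of separator between -0.095 and 0.095 m and y of cap_b in the frame of separator between -0.045 and 0.045 m and z of cap_b in the frame of separator between 0.004 and 0.012 m and value of joint slide below 0.012 m); the robot touches nothing.
It fails at once if a bystander (tape roll, bin or bottle) is moved over 30 mm (distance of any of tape_roll, small_bin, spray from where it was at the start of the episode above 0.03 m).
Of hub_wide, hub_narrow only 1 to 2 are there at a start; the rules pass over those that are not, and their reading is None.
Of cap_a, cap_b only 1 to 2 are there at a start; the rules pass over those that are not, and their reading is None.
At some moment in a run one of hub_wide, hub_narrow, cap_a, cap_b may be knocked a few centimetres aside while the robot is not near it.
It also fails if it takes over 210 s, if anything falls off the work surface, if the arm or the gripper's body presses on something with over 40 N, if the wrist force passes 120 N, or if a joint passes its speed limit or range.

## Robot

A 6-joint arm with a two-finger parallel gripper is mounted at the origin on the work surface. World frame = base frame: x ahead of the robot, y to its left, z up, the work surface at z = 0. Lengths are in m, angles in rad, forces in N, time in s.
With the tool pointing down it reaches from about 0.35 to 0.775 m from the base axis. Payload 5.5 kg.
Tool frame: the origin (TCP) lies between the finger pads; the fingertips stand 19 mm ahead of it and the grasp point (between the pads) is the TCP; z points along the fingers, y is the line along which they close (so a half turn about z gives the same grasp; the last joint's range is limited). The gripper opens to 85 mm and grips with 20 to 120 N. Pads are 22 mm wide; open, the fingers measure 114 mm over their backs; the gripper's body (76 mm by 85 mm) begins 54 mm behind the grasp point. The pads swing forward as they close: fully open they stand 13 mm farther back than shut.
Start: joints at [-1.334, 0.313, 0.046, 1.304, 0, 1.431], TCP at [0.212, -0.535, 0.25] pointing down, gripper open.
Joint ranges: [-2.76, 2.76], [-0.86, 1.69], [-1.03, 1.26], [-2.2, 2.34], [-1.47, 1.5], [-3.14, 3.14]. Speed limits (rad/s): [2.57, 2.57, 3.14, 3.14, 3.14, 3.14].

## Interface

Orientations are given as a unit quaternion [w, x, y, z].
In Python, from workcell import env gives the robot as it stands.
- The arm moves only by the shell command python3 -m pendant 'ROWS' [FORCE]. ROWS is JSON, a list of rows, each an object with "travel": the shift along the tool's x, y, z scaled (see below), a list of three; "rot": the turn, a rotation vector about the tool's x, y, z scaled (see below), a list of three; "fingers": the opening, from -1 (shut) to 1 (fully open). In form: [{"travel": [dx, dy, dz], "rot": [wx, wy, wz], "fingers": fingers}, ...]. A call has 1 to 10 rows; each row is the pose to reach, as a shift and turn from the pose commanded when the call began, along the tool's axes at that moment; what a row does not reach only later rows make up. The controller multiplies each number of a shift by 0.12 m and each number of a turn by 60 degrees. A row lasts 1/10 s, in which the tool goes at most 50 mm and 8.59 degrees, less where a joint would pass 70% of its speed; a pose out of reach is approached as far as the arm can. A call with a number of a shift or a turn outside -1 to 1 is refused whole. A call with a gripper value outside its range is refused whole. The fingers move at their own pace and stop on an object; FORCE is the grip in N (left out, the last holds). Time passes only in rows, so rows that repeat a pose let the fingers close. It gives the time, the measured TCP pose, the force, the opening and the grip force at its end, in the units of the state.
- env.get_state(): the state, without advancing time (a new reading comes with each control period).
- env.read_camera(name): name is "scene" or "top"; returns (picture, depth): 420x560x3 uint8, blue, green, red; 420x560 float32, m along the optical axis (not along the pixel's ray), 0 where there is no reading.
- env.camera_model(name): a dict with "fovy" (degrees; the focal length in pixels is half the picture's height over the tangent of half this angle, whatever the lens; pixels are square), "cx", "cy" (the principal point, pixels), "k1" (the pictures are not rectified: a ray, as slopes to the right and down, at radius r is drawn at 1 + k1 r^2 times it, then the intrinsics apply), "rvec" (rotation vector, rad) and "tvec" (3), from world to camera coordinates, as OpenCV has them. Camera axes: x right, y down, z forward; pixel columns grow to the right and rows downward; lengths in m; the calibration is good to about 2 mm. A picture is of the moment at which its call begins. camera_model takes no time and is no camera call.
- env.hand_in(): hands the job in; it is judged then, once.
Trained networks look in the newest picture that a camera, given by its name, has taken for a name from the list of things; names that differ only in an ending like _2 or _b are one class to them, and where a whole thing is asked for, a point or a joint stands for the part that bears it (a point fixed in the world has none). Each returns a list of dicts, best first, with "conf" (0 to 1); they miss things now and then, are a little off and sometimes report something else, mostly with a low value. They report only what shows in the picture. A call takes as long as a camera call. They do not tell look-alikes from the thing itself.
- env.outline_of(camera, target): "mask" (420x560 bool, what is visible of it) and "xy" ([column, row] in pixels, amid what is visible of it).
The state is a dict: "clock": time; "joint_pos": joint angles; "qvel": joint speeds; "tau": joint torques, N m; "tcp_pos": TCP position; "orientation": TCP orientation; "wrist_force": force on the tool from outside, world axes, zero at the start; "ft_torque": the same for the moment, N m; "finger_gap": finger opening in m; "grip_force": force on a finger pad.
Only numpy, scipy, OpenCV 4.12 (cv2) and the standard library are available. Lean on these libraries where they do the work, as an engineer would, in place of code of your own. Each camera call takes 0.05 s, during which the arm holds its last target. There are 200 camera calls.

## Working session

There is one attempt and no reset: what is moved stays moved. The work goes in short steps, Python scripts to look and compute and a shell command to move; the robot and the scene stay as the last step left them, time stands still between calls to the robot, and variables do not carry over. Pictures are saved under pics/ and viewed, at most 14 in all, crops included, and the job is handed in when it is done.

```bash
ls; mkdir -p pics; cat > h.py <<'E'
import numpy as np, cv2
from workcell import env
from scipy.spatial.transform import Rotation as R
def cam(n):
    m=env.camera_model(n); f=210/np.tan(np.radians(m['fovy'])/2)
    K=np.array([[f,0,m['cx']],[0,f,m['cy']],[0,0,1]]); D=np.array([m['k1'],0,0,0,0.])
    return K,D,cv2.Rodrigues(np.array(m['rvec'],float))[0],np.array(m['tvec'],float).ravel()
def cloud(n,depth):
    K,D,Rm,t=cam(n); h,w=depth.shape
    u,v=np.meshgrid(np.arange(w),np.arange(h))
    p=cv2.undistortPoints(np.stack([u,v],-1).reshape(-1,1,2).astype(float),K,D).reshape(h,w,2)
    P=np.concatenate([p*depth[...,None],depth[...,None]],-1)
    W=(P-t)@Rm; W[depth==0]=np.nan
    return W
def proj(n,X):
    K,D,Rm,t=cam(n); return cv2.projectPoints(np.atleast_2d(X).astype(float),Rm,t,K,D)[0].reshape(-1,2)
E
python3 - <<'E'
from h import *
for n in ('scene','top'):
    im,d=env.read_camera(n); cv2.imwrite(f'pics/{n}0.png',im); np.savez(f'{n}0.npz',im=im,d=d)
    K,D,Rm,t=cam(n); print(n,K[0,0],D[0],-Rm.T@t,Rm[2],(d==0).mean())
s=env.get_state(); print(s)
E
```

```text
pics
scene 465.71992698460014 -0.09836678171372228 [ 1.11454441 -0.501629    1.0868836 ] [-0.41772309  0.47686768 -0.77337225] 0.004034863945578232
top 488.54633731389026 -0.1010041846759234 [0.43594685 0.10466668 1.39234169] [ 0.09686848  0.0101791  -0.99524514] 0.0040943877551020405
{'clock': 0.1, 'joint_pos': array([-1.33361182e+00,  3.13978995e-01,  4.51084581e-02,  1.30357574e+00,
       -4.81171060e-05,  1.43121701e+00]), 'qvel': array([-0.00025881,  0.0004547 ,  0.00299642, -0.0007506 , -0.00027461,
       -0.00023203]), 'tau': array([ 2.07102137e-03, -4.81724918e+01,  2.99244815e+01,  1.27472437e-02,
       -1.97450954e-04,  6.68765139e-06]), 'tcp_pos': array([ 0.21144277, -0.53427364,  0.24947394]), 'orientation': array([-8.22820011e-04,  9.82308202e-01,  1.87269634e-01, -6.42748848e-05]), 'wrist_force': array([-0.10197085, -0.15710489,  0.10650309]), 'ft_torque': array([ 0.01305556,  0.01706268, -0.04447147]), 'grip_force': 0.0, 'finger_gap': 0.08538651023537643}
```

View pics/top0.png

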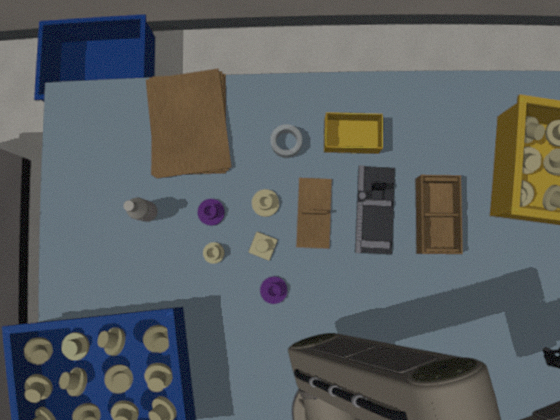

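View pics/scene0.png

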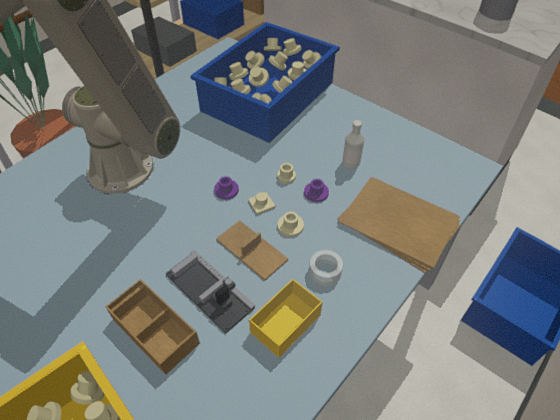

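Top view: cream wide hub at (265,203), cream narrow hub at (213,253) and square cap at (263,246). The separator is at (314,212), the caliper at (375,210) and the carton at (438,215). The purple look-alikes are at (210,212) and (274,290), and the moulded parts in the blue and yellow crates are also not wanted. Next I measure these and make one close crop.

```bash
cat >> h.py <<'E'
def patch(W,c,r,zlo,zhi,rad):
    h,w=W.shape[:2]; u,v=np.meshgrid(np.arange(w),np.arange(h))
    m=(np.hypot(u-c,v-r)<rad)&(W[...,2]>zlo)&(W[...,2]<zhi)
    return W[m],m
def rect(P):
    """min-area rect: centre, sizes, angle of the long side (deg), in world xy"""
    (c,s,a)=cv2.minAreaRect((P[:,:2]*1000).astype(np.float32))
    if s[0]<s[1]: s=s[::-1]; a+=90
    return np.round(c,1),np.round(s,1),round((a+90)%180-90,1)
E
python3 - <<'E'
from h import *
z=np.load('top0.npz'); W=cloud('top',z['d']); im=z['im']
for (c,r) in [(330,280),(400,100),(200,280)]: print('table',W[r,c])
for nm,c,r,lo,hi,rad in [('wideflange',265,203,.006,.02,24),('wideneck',265,203,.038,.05,24),('narfl',213,253,.006,.02,20),('narneck',213,253,.038,.05,20),
 ('cap plate',263,246,.006,.02,22),('capboss',263,246,.03,.045,22),('purp1',210,212,.004,.05,22),('purp2',274,290,.004,.05,22),
 ('sep',314,212,.004,.014,50),('fin',314,212,.03,.06,40),('cal',375,210,.005,.02,58),('jaws',375,210,.028,.04,58),('grip',375,190,.065,.085,40),('carton',438,215,.058,.08,58),('cartpart',438,215,.042,.056,30),('tape',286,140,.03,.06,30),('bin',353,132,.05,.09,50),('spray',140,208,.1,.2,40)]:
    P,m=patch(W,c,r,lo,hi,rad)
    print(nm,len(P),rect(P) if len(P)>4 else '', 'mean',P.mean(0).round(4) if len(P) else '')
cv2.imwrite('pics/crop0.png',cv2.resize(im[90:310,180:470],None,fx=2.7,fy=2.7,interpolation=cv2.INTER_CUBIC))
E
```

```text
table [ 0.36777259 -0.00048794  0.00689422]
table [ 0.8879624  -0.22451899 -0.00146655]
table [0.3748484  0.36736027 0.00381623]
wideflange 411 (array([582. , 179.7]), array([123.4, 104.9]), -63.4) mean [0.5885 0.1775 0.0115]
wideneck 100 (array([589.8, 177.3]), array([40.9, 39.7]), -19.0) mean [0.5898 0.1776 0.0436]
narfl 168 (array([455.7, 326. ]), array([88.1, 85.4]), -25.3) mean [0.4513 0.3209 0.0118]
narneck 104 (array([450.3, 327.5]), array([41.6, 38.6]), 89.2) mean [0.4504 0.3285 0.0432]
cap plate 378 (array([472.3, 193.7]), array([108.9,  95.2]), 1.6) mean [0.4672 0.1869 0.0114]
capboss 133 (array([466.9, 187.5]), array([33.6, 33.3]), 89.5) mean [0.4673 0.1867 0.0371]
purp1 636 (array([562.5, 339.2]), array([117.1, 114.3]), 41.0) mean [0.566  0.3332 0.0181]
purp2 618 (array([346.8, 160.1]), array([111.7, 110. ]), -37.7) mean [0.344  0.1591 0.0177]
sep 2480 (array([561.5,  39.2]), array([280.8, 276. ]), -81.7) mean [0.5598 0.0436 0.008 ]
fin 88 (array([558.5,  39.9]), array([69.5,  8.3]), 86.3) mean [0.5585 0.0409 0.0468]
cal 3186 (array([ 566.6, -134.1]), array([333.2, 319.1]), -65.3) mean [ 0.564  -0.1205  0.0101]
jaws 552 (array([ 544. , -140.2]), array([298.4, 199.2]), -86.2) mean [ 0.5462 -0.145   0.0333]
grip 78 (array([ 623.2, -136.9]), array([33.3, 15.8]), 86.8) mean [ 0.6233 -0.1369  0.075 ]
carton 490 (array([ 543.4, -306.4]), array([215.8, 115.5]), -1.6) mean [ 0.5415 -0.3133  0.0659]
cartpart 218 (array([ 541.5, -305. ]), array([128.9, 112.1]), -1.2) mean [ 0.5438 -0.3125  0.0487]
tape 482 (array([764.2, 114.3]), array([89.5, 88.9]), -12.1) mean [0.7641 0.1137 0.0439]
bin 499 (array([781.9, -73.4]), array([160.9, 104.5]), 87.4) mean [ 0.7832 -0.0767  0.0645]
spray 416 (array([572.6, 517. ]), array([58.4, 56.3]), -12.7) mean [0.5708 0.5125 0.1309]
```

View pics/crop0.png

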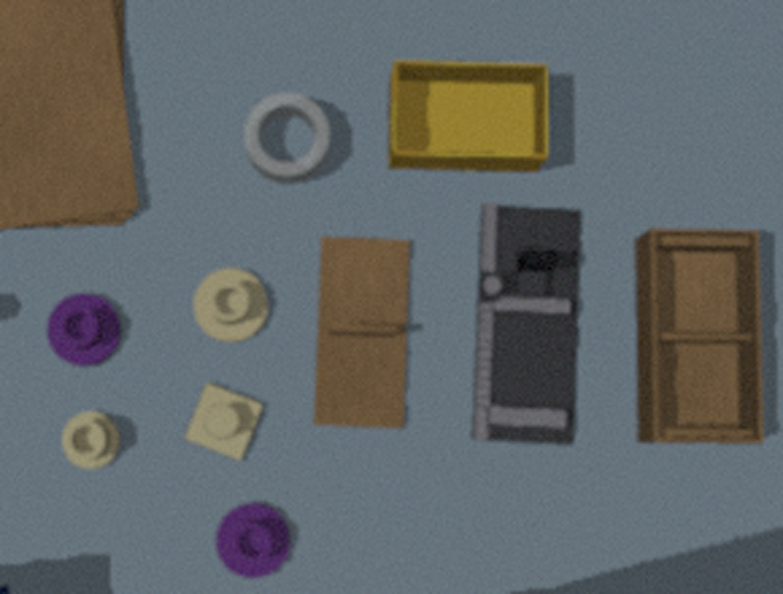

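The choice is confirmed: cream round hubs (wide and narrow) and one square cap are wanted, and both purple hubs stay put. Next I refine the poses by intersecting rays with planes of known height.

```bash
cat >> h.py <<'E'
def onplane(n,uv,z):
    K,D,Rm,t=cam(n); p=cv2.undistortPoints(np.asarray(uv,float).reshape(-1,1,2),K,D).reshape(-1,2)
    d=np.c_[p,np.ones(len(p))]@Rm; o=-Rm.T@t
    return o+d*((z-o[2])/d[:,2])[:,None]
def comp(n,im,d,c,r,rad,zlo,zhi,z,col=None):
    """largest connected patch near (c,r) with height in range -> points on plane z"""
    W=cloud(n,cv2.medianBlur(d,3)); _,m=patch(W,c,r,zlo,zhi,rad)
    if col is not None: m&=col
    k,l,st,_=cv2.connectedComponentsWithStats(m.astype(np.uint8),connectivity=8)
    if k<2: return None
    i=1+np.argmax(st[1:,4]); v,u=np.nonzero(l==i)
    return onplane(n,np.c_[u,v],z)
def cream(im):
    b,g,r=[im[...,i].astype(int) for i in range(3)]
    return (r-b>18)&(g-b>10)
def look(tag=''):
    out={}
    for n in ('top','scene'):
        im,d=env.read_camera(n); cv2.imwrite(f'pics/{n}{tag}.png',im); out[n]=(im,d)
    return out
def parts(n,im,d):
    """cream things on the table: boss/neck tops (centre by minEnclosingCircle on plane)"""
    W=cloud(n,cv2.medianBlur(d,3)); m=cream(im)&(W[...,2]>.004)&(W[...,2]<.07)&(W[...,0]>.25)&(W[...,0]<.72)&(W[...,1]<.45)&(W[...,1]>.09)
    k,l,st,ce=cv2.connectedComponentsWithStats(m.astype(np.uint8))
    for i in range(1,k):
        if st[i,4]<60: continue
        zt=np.nanpercentile(W[l==i][:,2],96); z=.044 if zt>.0405 else .038
        v,u=np.nonzero((l==i)&(W[...,2]>z-.009)); v2,u2=np.nonzero(l==i)
        T=onplane(n,np.c_[u,v],z); F=onplane(n,np.c_[u2,v2],.012)
        c,rr=cv2.minEnclosingCircle((T[:,:2]*1000).astype(np.float32))
        r_=rect(F); print(n,'px',ce[i].round(),'zt',zt.round(4),'top',np.round(c,1),round(rr,1),'mean',(T.mean(0)*1000).round(1)[:2],'flange',r_)
E
python3 - <<'E'
from h import *
zt=np.load('top0.npz'); zs=np.load('scene0.npz')
parts('top',zt['im'],zt['d']); parts('scene',zs['im'],zs['d'])
X=dict(fin=([.5585,.041,.048],45,.03,.06,.048),grip=([.623,-.137,.076],30,.062,.09,.076),jaw=([.573,-.137,.034],40,.027,.042,.034),anvil=([.45,-.137,.034],28,.027,.042,.034),rim=([.543,-.306,.068],75,.06,.08,.068),part=([.543,-.306,.05],16,.04,.058,.05),tape=([.764,.114,.045],40,.03,.06,.045))
for k,(p,rad,lo,hi,z) in X.items():
    for n,q in (('top',zt),('scene',zs)):
        c,r=proj(n,p)[0]; P=comp(n,q['im'],q['d'],c,r,rad,lo,hi,z)
        if P is not None: print(k,n,len(P),rect(P),'mean',(P.mean(0)*1000).round(1)[:2])
E
```

```text
Traceback (most recent call last):
  File "h.py", line 54, in parts
    T=onplane(n,np.c_[u,v],z); F=onplane(n,np.c_[u2,v2],.012)
  File "h.py", line 27, in onplane
    K,D,Rm,t=cam(n); p=cv2.undistortPoints(np.asarray(uv,float).reshape(-1,1,2),K,D).reshape(-1,2)
                       ~~~~~~~~~~~~~~~~~~~^^^^^^^^^^^^^^^^^^^^^^^^^^^^^^^^^^^^^^^^^^
cv2.error: OpenCV(4.12.0) /io/opencv/modules/calib3d/src/undistort.dispatch.cpp:347: error: (-215:Assertion failed) CV_IS_MAT(_src) && CV_IS_MAT(_dst) && (_src->rows == 1 || _src->cols == 1) && (_dst->rows == 1 || _dst->cols == 1) && _src->cols + _src->rows - 1 == _dst->rows + _dst->cols - 1 && (CV_MAT_TYPE(_src->type) == CV_32FC2 || CV_MAT_TYPE(_src->type) == CV_64FC2) && (CV_MAT_TYPE(_dst->type) == CV_32FC2 || CV_MAT_TYPE(_dst->type) == CV_64FC2) in function 'cvUndistortPointsInternal'
```

```bash
sed -i 's/        if st\[i,4\]<60: continue/        if st[i,4]<60 or np.nanpercentile(W[l==i][:,2],96)<.03: continue/' h.py
cat > m.py <<'E'
from h import *
zt=np.load('top0.npz'); zs=np.load('scene0.npz')
parts('top',zt['im'],zt['d']); parts('scene',zs['im'],zs['d'])
X=dict(fin=([.5585,.041,.048],45,.03,.06,.048),grip=([.623,-.137,.076],30,.062,.09,.076),jaw=([.573,-.137,.034],40,.027,.042,.034),anvil=([.45,-.137,.034],28,.027,.042,.034),rim=([.543,-.306,.068],75,.06,.08,.068),part=([.543,-.306,.05],16,.04,.058,.05),tape=([.764,.114,.045],40,.03,.06,.045))
for k,(p,rad,lo,hi,z) in X.items():
    for n,q in (('top',zt),('scene',zs)):
        c,r=proj(n,p)[0]; P=comp(n,q['im'],q['d'],c,r,rad,lo,hi,z)
        if P is not None: print(k,n,len(P),rect(P),'mean',(P.mean(0)*1000).round(1)[:2])
E
python3 m.py
```

```text
top px [265. 203.] zt 0.0433 top [590. 177.] 21.2 mean [590.  177.3] flange (array([590.9, 178.4]), array([74.1, 71.6]), 88.7)
top px [263. 246.] zt 0.0382 top [467.4 186.9] 17.9 mean [467.2 186.6] flange (array([468.5, 187.2]), array([62.6, 61.8]), 67.0)
top px [213. 253.] zt 0.0433 top [450.5 327.4] 21.3 mean [450.4 327.8] flange (array([452. , 328.1]), array([57. , 53.6]), 89.0)
scene px [286. 173.] zt 0.042 top [455.2 323.6] 23.1 mean [455.2 323.6] flange (array([450.4, 335.1]), array([85.6, 58.3]), -64.9)
scene px [261. 202.] zt 0.0364 top [472.9 183.3] 19.4 mean [472.9 183.6] flange (array([469.2, 186. ]), array([73.4, 64. ]), -23.0)
scene px [290. 224.] zt 0.0418 top [595.4 174.6] 23.4 mean [595.  174.8] flange (array([593.9, 176.4]), array([81.8, 77.4]), 85.9)
fin top 86 (array([558.6,  40. ]), array([69.1,  8.3]), 88.7) mean [558.4  40.5]
fin scene 129 (array([565.7,  34.5]), array([75.3, 17.7]), 87.4) mean [565.7  33.9]
grip top 75 (array([ 621.8, -136.4]), array([33. , 16.5]), 88.8) mean [ 623.  -136.5]
grip scene 103 (array([ 628.3, -141.6]), array([35.4, 21.1]), 86.3) me
[... 190 characters left out ...]
4]
anvil top 189 (array([ 464.1, -125.1]), array([81.1, 18.2]), 85.4) mean [ 464.1 -124.6]
anvil scene 190 (array([ 467.5, -128.2]), array([80. , 21.6]), 88.2) mean [ 467.8 -128.3]
rim top 270 (array([ 542.4, -312.5]), array([215.1, 101.2]), -1.1) mean [ 566.3 -346.6]
rim scene 588 (array([ 545. , -308.4]), array([223.3, 113.2]), -1.9) mean [ 549.3 -307.8]
part top 77 (array([ 540.7, -307.1]), array([87.6,  5.6]), 88.7) mean [ 541.3 -311.5]
part scene 125 (array([ 545.7, -305.1]), array([75.3, 12.9]), 88.1) mean [ 546.  -306.1]
tape top 484 (array([764.4, 113.1]), array([89.3, 87.4]), -1.4) mean [763.9 113.9]
tape scene 537 (array([768., 110.]), array([93.3, 88.1]), -54.8) mean [770.2 109.9]
```

```bash
cat >> m.py <<'E'
print('----')
for n,q in (('top',zt),('scene',zs)):
    im=q['im'].astype(int); W=cloud(n,cv2.medianBlur(q['d'],5)); b,g,r=im[...,0],im[...,1],im[...,2]
    brown=(r-b>25)
    for nm,m,c,hw,z in (('sep',brown,(.558,.041),(.125,.072),.008),('carton',brown,(.543,-.306),(.14,.08),.068),('base',(im.max(-1)<75)&(W[...,2]<.02),(.56,-.13),(.15,.075),.010)):
        mm=m&(abs(W[...,0]-c[0])<hw[0])&(abs(W[...,1]-c[1])<hw[1])
        if nm=='sep': mm&=W[...,2]<.02
        if nm=='carton': mm&=W[...,2]>.055
        mm=cv2.morphologyEx(mm.astype(np.uint8),cv2.MORPH_OPEN,np.ones((2,2)))
        v,u=np.nonzero(mm); P=onplane(n,np.c_[u,v],z); print(n,nm,len(P),rect(P),(P.mean(0)*1000).round(1))
    for nm in ('separator','caliper','carton','jaw'):
        o=env.outline_of(n,nm)
        if o:
            v,u=np.nonzero(o[0]['mask']); P=onplane(n,np.c_[u,v],{'separator':.008,'caliper':.01,'carton':.068,'jaw':.034}[nm])
            print(n,nm,round(o[0]['conf'],2),rect(P))
E
python3 m.py | sed -n '/----/,$p'
```

```text
----
top sep 2125 (array([557.1,  38. ]), array([197.1,  91.4]), -3.6) [556.4  38.1   8. ]
top carton 207 (array([ 540.1, -309.5]), array([210.2, 110.2]), -2.0) [ 537.9 -353.6   68. ]
top base 2038 (array([ 560.8, -144.9]), array([246.9,  88.7]), -4.3) [ 560.7 -146.8   10. ]
top separator 0.73 (array([559.5,  38.2]), array([201.7,  96.7]), -3.7)
top caliper 0.69 (array([ 564.3, -132.7]), array([252.6, 111.9]), -4.3)
top carton 0.73 (array([ 543.2, -298.4]), array([216.8, 130.2]), -2.4)
top jaw 0.72 (array([ 578.5, -133.6]), array([79. , 19.7]), 88.7)
scene sep 1744 (array([566.7,  38.1]), array([199.5,  95. ]), -3.7) [571.8  36.1   8. ]
scene carton 614 (array([ 551.2, -309. ]), array([222.4, 113.2]), -1.8) [ 559.3 -302.2   68. ]
scene base 476 (array([ 572.2, -143. ]), array([246.7,  91.8]), -4.0) [ 606.9 -159.3   10. ]
scene separator 0.69 (array([563.1,  40.4]), array([204. , 103.6]), -4.4)
scene caliper 0.61 (array([ 566.2, -129.5]), array([262.1, 121.1]), -5.1)
scene carton 0.81 (array([ 557.6, -311.2]), array([248.8, 124.1]), -0.9)
scene jaw 0.52 (array([ 584.9, -140.2]), array([81.4, 20.5]), -88.1)
```

```bash
cat > go.py <<'E'
import sys; from h import *
# go.py x y z yaw_deg(of tool y) -> travel numbers and rot from the present pose
s=env.get_state(); q=s['orientation']; Rt=R.from_quat([q[1],q[2],q[3],q[0]]).as_matrix()
p=np.array(s['tcp_pos']); yaw=np.degrees(np.arctan2(Rt[1,1],Rt[0,1]))
print('clk',round(s['clock'],1),'tcp',p.round(4),'yaw',yaw.round(2),'down',Rt[2,2].round(4),'F',s['wrist_force'].round(1),'gap',round(s['finger_gap'],4),'grip',round(s['grip_force'],1))
if len(sys.argv)>3:
    a=list(map(float,sys.argv[1:])); d=Rt.T@(np.array(a[:3])-p)/.12
    dy=((a[3] if len(a)>3 else yaw)-yaw+90)%180-90
    y=np.radians(yaw+dy); ty=np.array([np.cos(y),np.sin(y),0]); tx=np.array([-ty[1],ty[0],0])
    dw=np.array(a[:3])-p
    print('travel now-axes',d.round(3),'| rot z',round(-dy/60,3),'| travel in turned axes',np.round([tx@dw/.12,ty@dw/.12,-dw[2]/.12],3))
E
python3 -m pendant '[{"travel":[0.98,-0.84,0],"rot":[0,0,-1],"fingers":1},{"travel":[0.98,-0.84,0],"rot":[0,0,-1],"fingers":1},{"travel":[0.98,-0.84,0],"rot":[0,0,-1],"fingers":1},{"travel":[0.98,-0.84,0],"rot":[0,0,-1],"fingers":1},{"travel":[0.98,-0.84,0],"rot":[0,0,-1],"fingers":1},{"travel":[0.98,-0.84,0],"rot":[0,0,-1],"fingers":1},{"travel":[0.98,-0.84,0],"rot":[0,0,-1],"fingers":1},{"travel":[0.98,-0.84,0],"rot":[0,0,-1],"fingers":1}]'
python3 -m pendant '[{"travel":[1,0.36,0],"rot":[0,0,-0.07],"fingers":1},{"travel":[1,0.36,0],"rot":[0,0,-0.07],"fingers":1},{"travel":[1,0.36,0],"rot":[0,0,-0.07],"fingers":1},{"travel":[1,0.36,0],"rot":[0,0,-0.07],"fingers":1},{"travel":[1,0.36,0],"rot":[0,0,-0.07],"fingers":1}]'
python3 go.py 0.590 0.177 0.15 -4.2
```

```text
clock: 1.3
tcp_pos: [0.2839, -0.3976, 0.2505]
orientation: [0.0, 0.757, 0.654, -0.0]
wrist_force: [-0.2, -0.5, -0.7]
finger_gap: 0.0852
grip_force: 0.0
clock: 1.8
tcp_pos: [0.3444, -0.2852, 0.2506]
orientation: [0.0, 0.733, 0.68, -0.0]
wrist_force: [0.1, -0.1, 1.2]
finger_gap: 0.0852
grip_force: 0.0
clk 1.8 tcp [ 0.3444 -0.2852  0.2506] yaw -4.26 down -1.0 F [ 0.1 -0.1  1.2] gap 0.0852 grip 0.0
travel now-axes [3.994 1.754 0.835] | rot z -0.001 | travel in turned axes [3.991 1.759 0.838]
```

```bash
for i in 1; do
python3 -m pendant '[{"travel":[1,0.44,0],"rot":[0,0,0],"fingers":1},{"travel":[1,0.44,0],"rot":[0,0,0],"fingers":1},{"travel":[1,0.44,0],"rot":[0,0,0],"fingers":1}]'
python3 -m pendant '[{"travel":[1,0.44,0.2],"rot":[0,0,0],"fingers":1},{"travel":[1,0.44,0.2],"rot":[0,0,0],"fingers":1},{"travel":[1,0.44,0.2],"rot":[0,0,0],"fingers":1}]'
python3 -m pendant '[{"travel":[1,0.44,0.2],"rot":[0,0,0],"fingers":1},{"travel":[1,0.44,0.2],"rot":[0,0,0],"fingers":1},{"travel":[1,0.44,0.2],"rot":[0,0,0],"fingers":1}]'
python3 -m pendant '[{"travel":[0.99,0.44,0.4],"rot":[0,0,0],"fingers":1},{"travel":[0.99,0.44,0.4],"rot":[0,0,0],"fingers":1},{"travel":[0.99,0.44,0.4],"rot":[0,0,0],"fingers":1},{"travel":[0.99,0.44,0.4],"rot":[0,0,0],"fingers":1}]'; done >/dev/null
python3 go.py 0.590 0.177 0.034 -4.2
python3 - <<'E'
from h import *
o=look('1'); parts('scene',*o['scene']); parts('top',*o['top'])
E
```

```text
clk 3.1 tcp [0.5912 0.1788 0.1509] yaw -4.16 down -1.0 F [-0.5 -0.3 -0.1] gap 0.0856 grip 0.0
travel now-axes [-0.015 -0.006  0.974] | rot z 0.001 | travel in turned axes [-0.015 -0.009  0.974]
scene px [261. 202.] zt 0.0365 top [473.2 182.8] 19.9 mean [473.3 183.3] flange (array([469.2, 185.9]), array([73.4, 64.4]), -23.0)
scene px [290. 224.] zt 0.0418 top [595.3 174.3] 23.6 mean [595.4 174.1] flange (array([593.2, 175.6]), array([81.4, 77.9]), -11.6)
top px [213. 253.] zt 0.0439 top [450.5 327.2] 21.5 mean [450.5 327.7] flange (array([452. , 328.1]), array([57. , 53.6]), 89.0)
```

View pics/scene1.png

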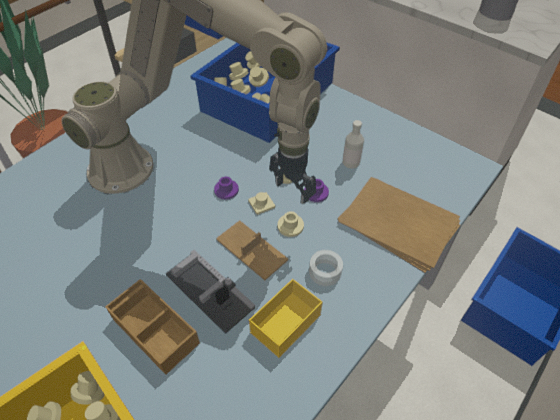

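The gripper hovers over the wide hub (290,224) and nothing has moved. I descend and grip the neck.

```bash

python3 -m pendant '[{"travel":[-0.01,-0.01,0.4],"rot":[0,0,0],"fingers":1},{"travel":[-0.01,-0.01,0.7],"rot":[0,0,0],"fingers":1},{"travel":[-0.01,-0.01,0.97],"rot":[0,0,0],"fingers":1},{"travel":[-0.01,-0.01,0.97],"rot":[0,0,0],"fingers":0},{"travel":[-0.01,-0.01,0.97],"rot":[0,0,0],"fingers":-1},{"travel":[-0.01,-0.01,0.97],"rot":[0,0,0],"fingers":-1},{"travel":[-0.01,-0.01,0.97],"rot":[0,0,0],"fingers":-1},{"travel":[-0.01,-0.01,0.97],"rot":[0,0,0],"fingers":-1},{"travel":[-0.01,-0.01,0.97],"rot":[0,0,0],"fingers":-1}]' 40
python3 -m pendant '[{"travel":[0,0,-0.3],"rot":[0,0,0],"fingers":-1},{"travel":[0,0,-0.7],"rot":[0,0,0],"fingers":-1},{"travel":[0,0,-0.7],"rot":[0,0,0],"fingers":-1}]'
python3 go.py 0.522 -0.1295 0.1 -4.2
```

```text
clock: 4.1
tcp_pos: [0.5908, 0.1752, 0.0408]
orientation: [0.002, 0.733, 0.68, 0.002]
wrist_force: [0.1, -3.1, 7.4]
finger_gap: 0.0409
grip_force: 41.3
clock: 4.4
tcp_pos: [0.5932, 0.1765, 0.13]
orientation: [0.004, 0.733, 0.681, 0.006]
wrist_force: [1.3, -0.1, -0.5]
finger_gap: 0.0409
grip_force: 41.5
clk 4.4 tcp [0.5932 0.1765 0.13  ] yaw -4.2 down -0.9999 F [ 1.3 -0.1 -0.5] gap 0.0409 grip 41.5
travel now-axes [-2.587 -0.409  0.237] | rot z 0.0 | travel in turned axes [-2.587 -0.405  0.25 ]
```

```bash

python3 -m pendant '[{"travel":[-0.4,-0.06,0],"rot":[0,0,0],"fingers":-1},{"travel":[-0.86,-0.13,0],"rot":[0,0,0],"fingers":-1},{"travel":[-0.86,-0.13,0],"rot":[0,0,0],"fingers":-1}]' >/dev/null
python3 -m pendant '[{"travel":[-0.4,-0.06,0],"rot":[0,0,0],"fingers":-1},{"travel":[-0.86,-0.13,0],"rot":[0,0,0],"fingers":-1},{"travel":[-0.86,-0.13,0],"rot":[0,0,0],"fingers":-1}]' >/dev/null
python3 -m pendant '[{"travel":[-0.4,-0.06,0],"rot":[0,0,0],"fingers":-1},{"travel":[-0.86,-0.13,0.2],"rot":[0,0,0],"fingers":-1},{"travel":[-0.86,-0.13,0.25],"rot":[0,0,0],"fingers":-1},{"travel":[-0.86,-0.13,0.25],"rot":[0,0,0],"fingers":-1},{"travel":[-0.86,-0.13,0.25],"rot":[0,0,0],"fingers":-1}]'
python3 go.py 0.522 -0.1295 0.051 -4.2
python3 - <<'E'
from h import *
o=look('2'); im=np.hstack([o['scene'][0][200:360,120:320],o['top'][0][140:300,320:480]])
cv2.imwrite('pics/c2.png',cv2.resize(im,None,fx=2.2,fy=2.2,interpolation=cv2.INTER_CUBIC))
E
```

```text
clock: 5.5
tcp_pos: [0.5194, -0.1288, 0.0919]
orientation: [-0.0, 0.733, 0.681, 0.0]
wrist_force: [-0.0, 0.5, -1.6]
finger_gap: 0.0405
grip_force: 41.4
clk 5.5 tcp [ 0.5194 -0.1288  0.0919] yaw -4.2 down -1.0 F [-0.   0.5 -1.6] gap 0.0405 grip 41.4
travel now-axes [-0.005  0.023  0.341] | rot z 0.0 | travel in turned axes [-0.004  0.022  0.341]
```

View pics/c2.png

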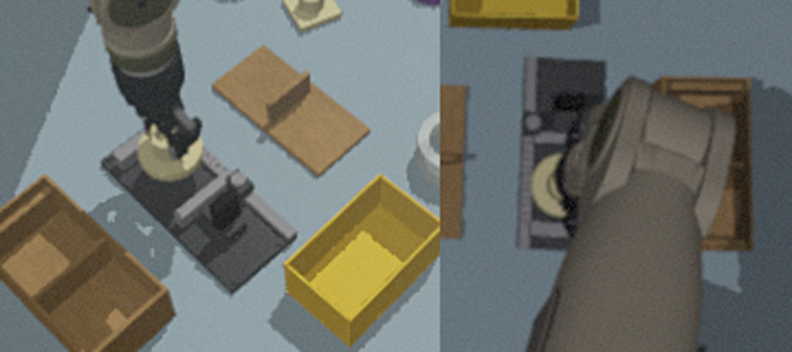

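```bash
python3 - <<'E'
from h import *
z=np.load('top0.npz'); W=cloud('top',cv2.medianBlur(z['d'],3))
c=np.array([.562,-.132]); a=np.radians(-4.2); ux=np.array([np.cos(a),np.sin(a)]); uy=np.array([-ux[1],ux[0]])
L=(W[...,:2]-c); X=L@ux; Y=L@uy
for y0 in range(-56,64,6):
    m=(abs(Y*1000-y0)<3)&(X>-.08)&(X<.0)
    print(y0,np.nanmedian(W[...,2][m]).round(4),z['im'][m].mean().round(),end=' | ')
E
```

```text
-56 0.0033 72.0 | -50 0.0092 52.0 | -44 0.0093 51.0 | -38 0.0095 53.0 | -32 0.0091 52.0 | -26 0.0092 52.0 | -20 0.0099 52.0 | -14 0.0098 52.0 | -8 0.0093 52.0 | -2 0.0093 52.0 | 4 0.0095 53.0 | 10 0.0098 54.0 | 16 0.0101 53.0 | 22 0.01 53.0 | 28 0.0092 53.0 | 34 0.0106 65.0 | 40 0.0165 98.0 | 46 0.0174 97.0 | 52 0.0064 96.0 | 58 -0.0007 114.0 |
```

```bash

python3 -m pendant '[{"travel":[-0.06,0.02,0.15],"rot":[0,0,0],"fingers":-1},{"travel":[-0.06,0.02,0.25],"rot":[0,0,0],"fingers":-1},{"travel":[-0.06,0.02,0.31],"rot":[0,0,0],"fingers":-1},{"travel":[-0.06,0.02,0.34],"rot":[0,0,0],"fingers":-1},{"travel":[-0.06,0.02,0.34],"rot":[0,0,0],"fingers":-1}]'
python3 go.py 0.5216 -0.1355 0.051 -4.2
```

```text
clock: 6.1
tcp_pos: [0.521, -0.1364, 0.0513]
orientation: [-0.0, 0.732, 0.681, 0.0]
wrist_force: [-0.0, -0.4, -0.7]
finger_gap: 0.0408
grip_force: 41.4
clk 6.1 tcp [ 0.521  -0.1364  0.0513] yaw -4.16 down -1.0 F [-0.  -0.4 -0.7] gap 0.0408 grip 41.4
travel now-axes [0.008 0.004 0.002] | rot z 0.001 | travel in turned axes [0.008 0.004 0.002]
```

```bash
for k in 1; do
python3 -m pendant '[{"travel":[0,0,0.015],"rot":[0,0,0],"fingers":-1},{"travel":[0,0,0.02],"rot":[0,0,0],"fingers":-1}]'
python3 -m pendant '[{"travel":[0,0,0.015],"rot":[0,0,0],"fingers":-1},{"travel":[0,0,0.02],"rot":[0,0,0],"fingers":-1}]'
python3 -m pendant '[{"travel":[0,0,0.015],"rot":[0,0,0],"fingers":-1},{"travel":[0,0,0.02],"rot":[0,0,0],"fingers":-1}]'; done | grep -E "tcp|force"
```

```text
tcp_pos: [0.5213, -0.1367, 0.0508]
wrist_force: [-6.4, 3.6, 19.2]
grip_force: 43.4
tcp_pos: [0.5214, -0.1367, 0.0507]
wrist_force: [-12.9, 5.5, 36.6]
grip_force: 45.2
tcp_pos: [0.5214, -0.1367, 0.0506]
wrist_force: [-18.9, 8.3, 55.5]
grip_force: 47.0
```

```bash

python3 -m pendant '[{"travel":[0,0,-0.06],"rot":[0,0,0],"fingers":-1},{"travel":[0,0,-0.06],"rot":[0,0,0],"fingers":0.2},{"travel":[0,0,-0.06],"rot":[0,0,0],"fingers":0.2},{"travel":[0,0,-0.06],"rot":[0,0,0],"fingers":0.2},{"travel":[0,0,-0.35],"rot":[0,0,0],"fingers":0.2},{"travel":[0,0,-0.7],"rot":[0,0,0],"fingers":0.2},{"travel":[0,0,-0.7],"rot":[0,0,0],"fingers":0.2}]'
python3 go.py 0.6214 -0.1368 0.135 -4.2
```

```text
clock: 7.4
tcp_pos: [0.5243, -0.1385, 0.1323]
orientation: [0.004, 0.733, 0.681, 0.002]
wrist_force: [1.2, -0.5, 0.7]
finger_gap: 0.0512
grip_force: 0.0
clk 7.4 tcp [ 0.5243 -0.1385  0.1323] yaw -4.21 down -1.0 F [ 1.2 -0.5  0.7] gap 0.0512 grip 0.0
travel now-axes [ 0.073  0.806 -0.016] | rot z -0.0 | travel in turned axes [ 0.073  0.806 -0.022]
```

```bash

python3 -m pendant '[{"travel":[0.07,0.4,0],"rot":[0,0,0],"fingers":-0.06},{"travel":[0.07,0.81,0],"rot":[0,0,0],"fingers":-0.06},{"travel":[0.07,0.81,0],"rot":[0,0,0],"fingers":-0.06},{"travel":[0.07,0.81,0],"rot":[0,0,0],"fingers":-0.06}]'
python3 go.py 0.6218 -0.1368 0.064 -4.2
python3 - <<'E'
from h import *
o=look('3'); im=np.hstack([o['scene'][0][200:360,120:320],o['top'][0][140:300,320:480]])
cv2.imwrite('pics/c3.png',cv2.resize(im,None,fx=2.2,fy=2.2,interpolation=cv2.INTER_CUBIC))
E
```

```text
clock: 7.8
tcp_pos: [0.6188, -0.1357, 0.1253]
orientation: [-0.001, 0.732, 0.681, -0.001]
wrist_force: [-0.6, 0.2, 0.1]
finger_gap: 0.0399
grip_force: 0.0
clk 7.8 tcp [ 0.6188 -0.1357  0.1253] yaw -4.18 down -1.0 F [-0.6  0.2  0.1] gap 0.0399 grip 0.0
travel now-axes [-0.008  0.027  0.511] | rot z 0.0 | travel in turned axes [-0.008  0.026  0.511]
```

View pics/c3.png

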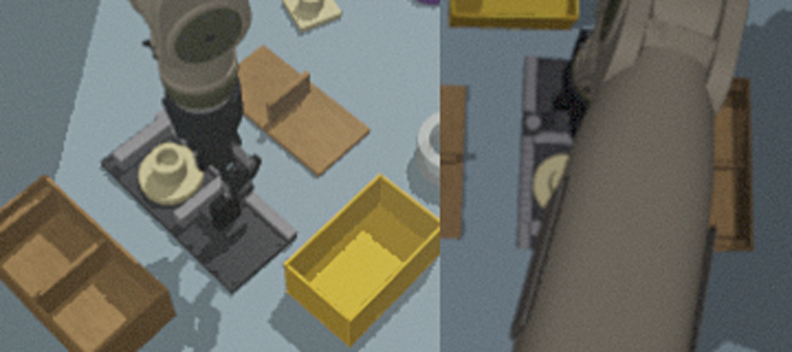

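The hub stands flat between the jaws, at about (168,175) in the left crop, and the fingers are above the grip post. I descend and pinch it.

```bash

python3 -m pendant '[{"travel":[0,0.02,0.25],"rot":[0,0,0],"fingers":-0.06},{"travel":[0,0.02,0.42],"rot":[0,0,0],"fingers":-0.06},{"travel":[0,0.02,0.51],"rot":[0,0,0],"fingers":-0.06},{"travel":[0,0.02,0.51],"rot":[0,0,0],"fingers":-1},{"travel":[0,0.02,0.51],"rot":[0,0,0],"fingers":-1},{"travel":[0,0.02,0.51],"rot":[0,0,0],"fingers":-1},{"travel":[0,0.02,0.51],"rot":[0,0,0],"fingers":-1}]'
python3 go.py
```

```text
clock: 8.6
tcp_pos: [0.621, -0.1361, 0.0672]
orientation: [0.0, 0.733, 0.681, 0.0]
wrist_force: [-0.8, 0.5, -3.7]
finger_gap: 0.0155
grip_force: 43.7
clk 8.6 tcp [ 0.621  -0.1361  0.0672] yaw -4.22 down -1.0 F [-0.8  0.5 -3.7] gap 0.0155 grip 43.7
```

```bash
for k in 1; do
python3 -m pendant '[{"travel":[0,-0.08,0],"rot":[0,0,0],"fingers":-1},{"travel":[0,-0.13,0],"rot":[0,0,0],"fingers":-1},{"travel":[0,-0.15,0],"rot":[0,0,0],"fingers":-1},{"travel":[0,-0.15,0],"rot":[0,0,0],"fingers":-1}]'
python3 -m pendant '[{"travel":[0,-0.03,0],"rot":[0,0,0],"fingers":-1},{"travel":[0,-0.03,0],"rot":[0,0,0],"fingers":-1},{"travel":[0,-0.03,0],"rot":[0,0,0],"fingers":-1}]'; done | grep -E "tcp|wrist"; python3 go.py
```

```text
tcp_pos: [0.6025, -0.1347, 0.0672]
wrist_force: [-0.3, -0.0, -0.3]
tcp_pos: [0.6014, -0.1346, 0.0673]
wrist_force: [5.9, 1.6, -3.2]
clk 9.3 tcp [ 0.6014 -0.1346  0.0673] yaw -4.19 down -1.0 F [ 5.9  1.6 -3.2] gap 0.0151 grip 43.6
```

```bash

python3 -m pendant '[{"travel":[0,-0.02,0],"rot":[0,0,0],"fingers":-1},{"travel":[0,-0.02,0],"rot":[0,0,0],"fingers":-1},{"travel":[0,-0.02,0],"rot":[0,0,0],"fingers":-1},{"travel":[0,-0.02,0],"rot":[0,0,0],"fingers":-1},{"travel":[0,-0.02,0],"rot":[0,0,0],"fingers":-1},{"travel":[0,-0.02,0],"rot":[0,0,0],"fingers":-1},{"travel":[0,-0.02,0],"rot":[0,0,0],"fingers":-1},{"travel":[0,-0.02,0],"rot":[0,0,0],"fingers":-1}]'; python3 - <<'E'
from h import *
o=look('4'); im=np.hstack([o['scene'][0][200:360,120:320],o['top'][0][140:300,320:480]])
cv2.imwrite('pics/c4.png',cv2.resize(im,None,fx=2.2,fy=2.2,interpolation=cv2.INTER_CUBIC))
E
```

```text
clock: 10.1
tcp_pos: [0.6012, -0.1346, 0.0673]
orientation: [0.003, 0.732, 0.681, 0.003]
wrist_force: [12.3, 2.1, -8.3]
finger_gap: 0.0154
grip_force: 43.1
```

View pics/c4.png

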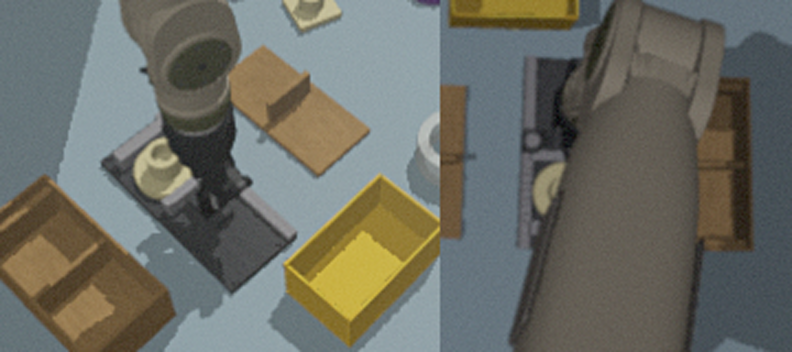

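```bash

python3 -m pendant '[{"travel":[0,0.1,0],"rot":[0,0,0],"fingers":-1},{"travel":[0,0.23,0],"rot":[0,0,0],"fingers":-1},{"travel":[0,0.36,0],"rot":[0,0,0],"fingers":-1},{"travel":[0,0.36,0],"rot":[0,0,0],"fingers":-1},{"travel":[0,0.36,0],"rot":[0,0,0],"fingers":-1}]'
python3 go.py
python3 -m pendant '[{"travel":[0,0,0],"rot":[0,0,0],"fingers":-0.06},{"travel":[0,0,0],"rot":[0,0,0],"fingers":-0.06},{"travel":[0,0,0],"rot":[0,0,0],"fingers":-0.06},{"travel":[0,0,-0.3],"rot":[0,0,0],"fingers":-0.06},{"travel":[0,0,-0.6],"rot":[0,0,0],"fingers":0.5},{"travel":[0,0,-0.6],"rot":[0,0,0],"fingers":0.5},{"travel":[0,0,-0.6],"rot":[0,0,0],"fingers":0.5}]'
python3 go.py 0.5124 -0.136 0.052 -4.2
python3 - <<'E'
from h import *
o=look('5')
for n in o:
    P=comp(n,*o[n],*proj(n,[.5124,-.136,.054])[0],14,.044,.064,.054)
    if P is not None: print(n,len(P),cv2.minEnclosingCircle((P[:,:2]*1000).astype(np.float32)))
parts('scene',*o['scene']);parts('top',*o['top'])
E
```

```text
clock: 10.7
tcp_pos: [0.6406, -0.1376, 0.0672]
orientation: [0.001, 0.733, 0.681, 0.0]
wrist_force: [2.2, -0.5, 1.7]
finger_gap: 0.0154
grip_force: 44.6
clk 10.7 tcp [ 0.6406 -0.1376  0.0672] yaw -4.2 down -1.0 F [ 2.2 -0.5  1.7] gap 0.0154 grip 44.6
clock: 11.4
tcp_pos: [0.6407, -0.1378, 0.14]
orientation: [0.001, 0.733, 0.681, 0.0]
wrist_force: [0.1, -0.3, 0.2]
finger_gap: 0.0641
grip_force: 0.0
clk 11.4 tcp [ 0.6407 -0.1378  0.14  ] yaw -4.22 down -1.0 F [ 0.1 -0.3  0.2] gap 0.0641 grip 0.0
travel now-axes [-0.063 -1.069  0.731] | rot z -0.0 | travel in turned axes [-0.063 -1.067  0.733]
scene 149 ((515.0738525390625, -134.947998046875), 23.862150192260742)
scene px [286. 173.] zt 0.0424 top [455.6 323.2] 23.6 mean [455.9 323.1] flange (array([446.7, 331.3]), array([87.1, 56.8]), -37.8)
scene px [261. 203.] zt 0.0365 top [473.1 183. ] 19.7 mean [473.4 183.1] flange (array([469.3, 185.1]), array([74.2, 63.8]), -22.9)
top px [262. 246.] zt 0.0376 top [467.4 186.9] 17.9 mean [467.4 186.8] flange (array([468.5, 187.2]), array([62.5, 61.8]), 67.1)
top px [213. 253.] zt 0.0441 top [450.1 327.4] 21.4 mean [450.  327.5] flange (array([451.3, 327.4]), array([56.5, 53.9]), 44.3)
```

```bash

python3 -m pendant '[{"travel":[-0.02,-0.4,0],"rot":[0,0,0],"fingers":0.6},{"travel":[-0.03,-0.8,0],"rot":[0,0,0],"fingers":0.6},{"travel":[-0.05,-1,0],"rot":[0,0,0],"fingers":0.6},{"travel":[-0.05,-1,0],"rot":[0,0,0],"fingers":0.6}]' >/dev/null
python3 -m pendant '[{"travel":[0,-0.07,0.35],"rot":[0,0,0],"fingers":0.6},{"travel":[0,-0.07,0.6],"rot":[0,0,0],"fingers":0.6},{"travel":[0,-0.07,0.72],"rot":[0,0,0],"fingers":0.6},{"travel":[0,-0.07,0.72],"rot":[0,0,0],"fingers":-1},{"travel":[0,-0.07,0.72],"rot":[0,0,0],"fingers":-1},{"travel":[0,-0.07,0.72],"rot":[0,0,0],"fingers":-1},{"travel":[0,-0.07,0.72],"rot":[0,0,0],"fingers":-1},{"travel":[0,-0.07,0.72],"rot":[0,0,0],"fingers":-1}]'
python3 -m pendant '[{"travel":[0,0,-0.3],"rot":[0,0,0],"fingers":-1},{"travel":[0,0,-0.7],"rot":[0,0,0],"fingers":-1},{"travel":[0,0,-0.8],"rot":[0,0,0],"fingers":-1},{"travel":[0,0,-0.8],"rot":[0,0,0],"fingers":-1}]'
python3 go.py 0.592 -0.3087 0.15 -2
```

```text
clock: 12.7
tcp_pos: [0.5123, -0.1342, 0.053]
orientation: [0.001, 0.733, 0.681, 0.0]
wrist_force: [0.8, -0.7, -1.3]
finger_gap: 0.0406
grip_force: 41.0
clock: 13.1
tcp_pos: [0.5134, -0.1347, 0.151]
orientation: [0.003, 0.733, 0.681, 0.001]
wrist_force: [0.1, -1.3, -2.3]
finger_gap: 0.0408
grip_force: 43.7
clk 13.1 tcp [ 0.5134 -0.1347  0.151 ] yaw -4.2 down -1.0 F [ 0.1 -1.3 -2.3] gap 0.0408 grip 43.7
travel now-axes [-1.398  0.76   0.016] | rot z -0.037 | travel in turned axes [-1.426  0.705  0.009]
```

```bash

python3 -m pendant '[{"travel":[-0.35,0.19,0],"rot":[0,0,0],"fingers":-1},{"travel":[-0.7,0.38,0],"rot":[0,0,0],"fingers":-1},{"travel":[-0.7,0.38,0],"rot":[0,0,0],"fingers":-1}]' >/dev/null
python3 -m pendant '[{"travel":[-0.35,0.19,0],"rot":[0,0,-0.02],"fingers":-1},{"travel":[-0.7,0.38,0],"rot":[0,0,-0.037],"fingers":-1},{"travel":[-0.7,0.38,0],"rot":[0,0,-0.037],"fingers":-1},{"travel":[-0.7,0.38,0],"rot":[0,0,-0.037],"fingers":-1}]'
python3 go.py 0.592 -0.3087 0.047 -2
python3 - <<'E'
from h import *
o=look('6'); im=np.hstack([o['scene'][0][240:400,80:280],o['top'][0][140:300,360:520]])
cv2.imwrite('pics/c6.png',cv2.resize(im,None,fx=2.2,fy=2.2,interpolation=cv2.INTER_CUBIC))
E
```

```text
clock: 13.8
tcp_pos: [0.5891, -0.3084, 0.1451]
orientation: [-0.002, 0.72, 0.694, -0.0]
wrist_force: [-0.0, 0.5, -2.2]
finger_gap: 0.0405
grip_force: 43.6
clk 13.8 tcp [ 0.5891 -0.3084  0.1451] yaw -2.1 down -1.0 F [-0.   0.5 -2.2] gap 0.0405 grip 43.6
travel now-axes [-0.004  0.027  0.818] | rot z -0.002 | travel in turned axes [-0.001  0.024  0.818]
```

View pics/c6.png

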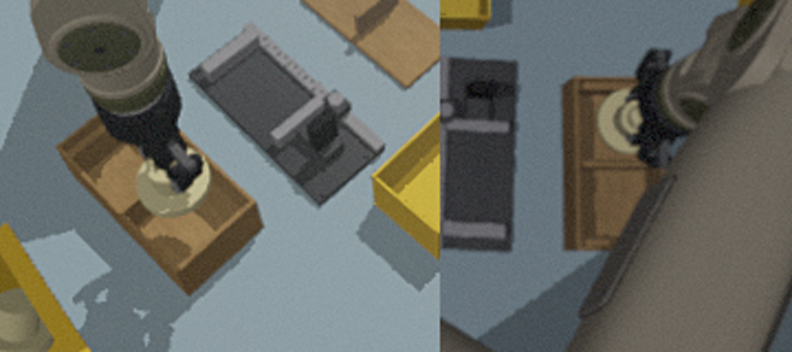

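The wide hub hangs over the far (+x) cell, at about (172,180) in the left crop. I lower it.

```bash

python3 -m pendant '[{"travel":[0,0.02,0.2],"rot":[0,0,0],"fingers":-1},{"travel":[0,0.02,0.4],"rot":[0,0,0],"fingers":-1},{"travel":[0,0.02,0.55],"rot":[0,0,0],"fingers":-1},{"travel":[0,0.02,0.7],"rot":[0,0,0],"fingers":-1},{"travel":[0,0.02,0.77],"rot":[0,0,0],"fingers":-1},{"travel":[0,0.02,0.79],"rot":[0,0,0],"fingers":-1},{"travel":[0,0.02,0.79],"rot":[0,0,0],"fingers":-1}]'
python3 -m pendant '[{"travel":[0,0,0.02],"rot":[0,0,0],"fingers":-1},{"travel":[0,0,0.04],"rot":[0,0,0],"fingers":-1},{"travel":[0,0,0.04],"rot":[0,0,0],"fingers":-1}]'
python3 go.py 0.592 -0.3087 0.047 -2
```

```text
clock: 14.6
tcp_pos: [0.5927, -0.3077, 0.0539]
orientation: [0.0, 0.719, 0.695, -0.0]
wrist_force: [-0.2, 0.0, -1.0]
finger_gap: 0.0406
grip_force: 43.7
clock: 14.9
tcp_pos: [0.5928, -0.3084, 0.049]
orientation: [0.0, 0.719, 0.695, 0.0]
wrist_force: [-0.3, -0.2, -1.1]
finger_gap: 0.0407
grip_force: 43.7
clk 14.9 tcp [ 0.5928 -0.3084  0.049 ] yaw -1.99 down -1.0 F [-0.3 -0.2 -1.1] gap 0.0407 grip 43.7
travel now-axes [-0.002 -0.007  0.016] | rot z 0.0 | travel in turned axes [-0.002 -0.007  0.016]
```

Down to the floor, release a little, and lift.

```bash

python3 -m pendant '[{"travel":[0,0,0.015],"rot":[0,0,0],"fingers":-1},{"travel":[0,0,0.02],"rot":[0,0,0],"fingers":-1},{"travel":[0,0,0.02],"rot":[0,0,0],"fingers":-1}]'
python3 -m pendant '[{"travel":[0,0,0],"rot":[0,0,0],"fingers":0.15},{"travel":[0,0,0],"rot":[0,0,0],"fingers":0.15},{"travel":[0,0,0],"rot":[0,0,0],"fingers":0.15},{"travel":[0,0,-0.2],"rot":[0,0,0],"fingers":0.15},{"travel":[0,0,-0.5],"rot":[0,0,0],"fingers":0.15},{"travel":[0,0,-0.8],"rot":[0,0,0],"fingers":0.15},{"travel":[0,0,-0.9],"rot":[0,0,0],"fingers":0.6},{"travel":[0,0,-0.9],"rot":[0,0,0],"fingers":1}]'
python3 go.py 0.4505 0.3274 0.15 -4.2
```

```text
clock: 15.2
tcp_pos: [0.5931, -0.3087, 0.0473]
orientation: [0.001, 0.719, 0.695, 0.0]
wrist_force: [-0.6, 0.8, 5.1]
finger_gap: 0.0406
grip_force: 44.0
clock: 16.0
tcp_pos: [0.594, -0.3092, 0.1568]
orientation: [0.002, 0.719, 0.695, 0.0]
wrist_force: [-0.1, -0.2, -0.9]
finger_gap: 0.0763
grip_force: 0.0
clk 16.0 tcp [ 0.594  -0.3092  0.1568] yaw -1.99 down -1.0 F [-0.1 -0.2 -0.9] gap 0.0763 grip 0.0
travel now-axes [ 5.26  -1.38   0.037] | rot z 0.037 | travel in turned axes [ 5.203 -1.581  0.056]
```

```bash
for k in 1; do
python3 -m pendant '[{"travel":[0.4,-0.12,0],"rot":[0,0,0],"fingers":1},{"travel":[0.88,-0.23,0],"rot":[0,0,0.037],"fingers":1},{"travel":[0.88,-0.23,0],"rot":[0,0,0.037],"fingers":1}]'
python3 -m pendant '[{"travel":[0.4,-0.13,0],"rot":[0,0,0],"fingers":1},{"travel":[0.87,-0.27,0],"rot":[0,0,0],"fingers":1},{"travel":[0.87,-0.27,0],"rot":[0,0,0],"fingers":1}]'
python3 -m pendant '[{"travel":[0.4,-0.13,0],"rot":[0,0,0],"fingers":1},{"travel":[0.87,-0.27,0],"rot":[0,0,0],"fingers":1},{"travel":[0.87,-0.27,0],"rot":[0,0,0],"fingers":1}]'
python3 -m pendant '[{"travel":[0.4,-0.13,0],"rot":[0,0,0],"fingers":1},{"travel":[0.87,-0.27,0],"rot":[0,0,0],"fingers":1},{"travel":[0.87,-0.27,0],"rot":[0,0,0],"fingers":1}]'
python3 -m pendant '[{"travel":[0.4,-0.13,0],"rot":[0,0,0],"fingers":1},{"travel":[0.87,-0.27,0],"rot":[0,0,0],"fingers":1},{"travel":[0.87,-0.27,0],"rot":[0,0,0],"fingers":1}]'; done >/dev/null
python3 go.py 0.4505 0.3274 0.036 -4.2
python3 - <<'E'
from h import *
o=look('7'); parts('scene',*o['scene']); parts('top',*o['top'])
for n in o:
    c,r=proj(n,[.592,-.3087,.048])[0]; P=comp(n,*o[n],c,r,16,.036,.056,.048,cream(o[n][0]))
    if P is not None: print(n,'wide in carton',len(P),cv2.minEnclosingCircle((P[:,:2]*1000).astype(np.float32)))
E
```

```text
clk 17.5 tcp [0.4695 0.2269 0.1533] yaw -3.97 down -1.0 F [-0.8 -0.7 -0.6] gap 0.0853 grip 0.0
travel now-axes [ 0.824 -0.215  0.978] | rot z 0.004 | travel in turned axes [ 0.824 -0.219  0.978]
scene px [287. 175.] zt 0.042 top [458.  323.3] 23.2 mean [464.7 324.5] flange (array([456.8, 332.3]), array([80.8, 54.7]), -88.3)
scene px [261. 202.] zt 0.0366 top [473.2 182.8] 19.9 mean [473.3 182.9] flange (array([469. , 185.4]), array([73.4, 63.5]), -22.9)
top px [264. 245.] zt 0.0388 top [468.1 188.3] 19.0 mean [467.4 187.4] flange (array([468.6, 187.4]), array([63.1, 61.7]), 67.0)
top wide in carton 130 ((593.3154907226562, -306.2940368652344), 22.889921188354492)
scene wide in carton 177 ((597.3740234375, -307.4494323730469), 23.501110076904297)
```

```bash

python3 -m pendant '[{"travel":[0.4,-0.11,0],"rot":[0,0,0],"fingers":1},{"travel":[0.82,-0.22,0],"rot":[0,0,0],"fingers":1},{"travel":[0.82,-0.22,0.2],"rot":[0,0,0],"fingers":1},{"travel":[0.82,-0.22,0.2],"rot":[0,0,0],"fingers":1}]'
python3 go.py 0.4505 0.3274 0.043 -4.2
python3 - <<'E'
from h import *
o=look('8'); im=np.hstack([o['scene'][0][120:280,190:350],o['top'][0][160:320,140:300]])
cv2.imwrite('pics/c8.png',cv2.resize(im,None,fx=2.2,fy=2.2,interpolation=cv2.INTER_CUBIC))
E
```

```text
clock: 18.0
tcp_pos: [0.4502, 0.3227, 0.1272]
orientation: [-0.0, 0.733, 0.681, -0.003]
wrist_force: [0.0, -0.8, 0.2]
finger_gap: 0.0854
grip_force: 0.0
clk 18.0 tcp [0.4502 0.3227 0.1272] yaw -4.19 down -1.0 F [ 0.  -0.8  0.2] gap 0.0854 grip 0.0
travel now-axes [0.042 0.003 0.701] | rot z 0.0 | travel in turned axes [ 0.039 -0.     0.702]
```

View pics/c8.png

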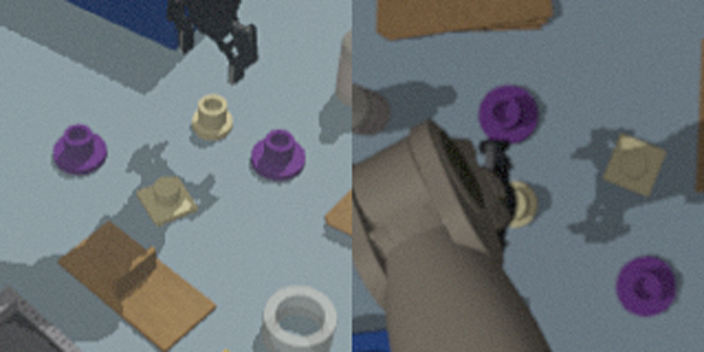

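```bash

python3 -m pendant '[{"travel":[0.04,0,0.35],"rot":[0,0,0],"fingers":1},{"travel":[0.04,0,0.6],"rot":[0,0,0],"fingers":1},{"travel":[0.04,0,0.7],"rot":[0,0,0],"fingers":1},{"travel":[0.04,0,0.7],"rot":[0,0,0],"fingers":0},{"travel":[0.04,0,0.7],"rot":[0,0,0],"fingers":-1},{"travel":[0.04,0,0.7],"rot":[0,0,0],"fingers":-1},{"travel":[0.04,0,0.7],"rot":[0,0,0],"fingers":-1},{"travel":[0.04,0,0.7],"rot":[0,0,0],"fingers":-1},{"travel":[0.04,0,0.7],"rot":[0,0,0],"fingers":-1}]' 40
python3 -m pendant '[{"travel":[0,0,-0.3],"rot":[0,0,0],"fingers":-1},{"travel":[0,0,-0.7],"rot":[0,0,0],"fingers":-1},{"travel":[0,0,-0.75],"rot":[0,0,0],"fingers":-1},{"travel":[0,0,-0.75],"rot":[0,0,0],"fingers":-1}]'
python3 go.py 0.525 -0.133 0.13 -4.2
```

```text
clock: 19.0
tcp_pos: [0.453, 0.3294, 0.0485]
orientation: [0.001, 0.733, 0.681, 0.002]
wrist_force: [0.7, -1.3, 6.1]
finger_gap: 0.0402
grip_force: 40.4
clock: 19.4
tcp_pos: [0.453, 0.33, 0.139]
orientation: [0.001, 0.733, 0.681, 0.003]
wrist_force: [-0.2, -0.2, -1.3]
finger_gap: 0.0404
grip_force: 41.1
clk 19.4 tcp [0.453 0.33  0.139] yaw -4.2 down -1.0 F [-0.2 -0.2 -1.3] gap 0.0404 grip 41.1
travel now-axes [-3.804  0.88   0.068] | rot z 0.0 | travel in turned axes [-3.804  0.881  0.075]
```

```bash
for k in 1; do
python3 -m pendant '[{"travel":[-0.4,0.1,0],"rot":[0,0,0],"fingers":-1},{"travel":[-0.95,0.21,0],"rot":[0,0,0],"fingers":-1},{"travel":[-0.95,0.21,0],"rot":[0,0,0],"fingers":-1}]'
python3 -m pendant '[{"travel":[-0.4,0.1,0],"rot":[0,0,0],"fingers":-1},{"travel":[-0.95,0.21,0],"rot":[0,0,0],"fingers":-1},{"travel":[-0.95,0.21,0],"rot":[0,0,0],"fingers":-1}]'
python3 -m pendant '[{"travel":[-0.4,0.1,0],"rot":[0,0,0],"fingers":-1},{"travel":[-0.95,0.21,0],"rot":[0,0,0],"fingers":-1},{"travel":[-0.95,0.21,0],"rot":[0,0,0],"fingers":-1}]'
python3 -m pendant '[{"travel":[-0.4,0.1,0],"rot":[0,0,0],"fingers":-1},{"travel":[-0.95,0.21,0.2],"rot":[0,0,0],"fingers":-1},{"travel":[-0.95,0.21,0.3],"rot":[0,0,0],"fingers":-1},{"travel":[-0.95,0.21,0.3],"rot":[0,0,0],"fingers":-1},{"travel":[-0.95,0.21,0.3],"rot":[0,0,0],"fingers":-1}]'; done >/dev/null
python3 go.py 0.52 -0.1325 0.0595 -4.2
```

```text
clk 20.8 tcp [ 0.5168 -0.1327  0.0986] yaw -4.27 down -1.0 F [-0.9  0.4 -0.8] gap 0.0404 grip 41.0
travel now-axes [0.003 0.027 0.326] | rot z -0.001 | travel in turned axes [0.003 0.026 0.326]
```

```bash
for k in 1; do
python3 -m pendant '[{"travel":[0,0.03,0.15],"rot":[0,0,0],"fingers":-1},{"travel":[0,0.03,0.27],"rot":[0,0,0],"fingers":-1},{"travel":[0,0.03,0.31],"rot":[0,0,0],"fingers":-1},{"travel":[0,0.03,0.31],"rot":[0,0,0],"fingers":-1}]'
python3 -m pendant '[{"travel":[0,0,0.01],"rot":[0,0,0],"fingers":-1},{"travel":[0,0,0.02],"rot":[0,0,0],"fingers":-1},{"travel":[0,0,0.02],"rot":[0,0,0],"fingers":-1}]'
python3 -m pendant '[{"travel":[0,0,0.01],"rot":[0,0,0],"fingers":-1},{"travel":[0,0,0.015],"rot":[0,0,0],"fingers":-1},{"travel":[0,0,0.015],"rot":[0,0,0],"fingers":-1}]'; done | grep -E "tcp|wrist"
```

```text
tcp_pos: [0.5214, -0.1319, 0.0628]
wrist_force: [-0.2, 0.3, -0.7]
tcp_pos: [0.5224, -0.1334, 0.0612]
wrist_force: [-0.1, -0.0, -1.5]
tcp_pos: [0.522, -0.1335, 0.0588]
wrist_force: [0.5, -0.2, -1.4]
```

```bash
for k in 1; do
python3 -m pendant '[{"travel":[0,0,0.008],"rot":[0,0,0],"fingers":-1},{"travel":[0,0,0.008],"rot":[0,0,0],"fingers":-1}]'
python3 -m pendant '[{"travel":[0,0,0.008],"rot":[0,0,0],"fingers":-1},{"travel":[0,0,0.008],"rot":[0,0,0],"fingers":-1}]'; done | grep -E "tcp|wrist"
```

```text
tcp_pos: [0.5221, -0.1336, 0.0585]
wrist_force: [-2.7, 1.2, 4.0]
tcp_pos: [0.5221, -0.1336, 0.0585]
wrist_force: [-4.5, 1.1, 11.9]
```

```bash

python3 -m pendant '[{"travel":[0,0,-0.01],"rot":[0,0,0],"fingers":0.17},{"travel":[0,0,-0.01],"rot":[0,0,0],"fingers":0.17},{"travel":[0,0,-0.01],"rot":[0,0,0],"fingers":0.17},{"travel":[0,0,-0.3],"rot":[0,0,0],"fingers":0.17},{"travel":[0,0,-0.62],"rot":[0,0,0],"fingers":0.17},{"travel":[0,0,-0.62],"rot":[0,0,0],"fingers":0.17}]' >/dev/null
python3 -m pendant '[{"travel":[0,0.4,0],"rot":[0,0,0],"fingers":-0.06},{"travel":[0,0.8,0],"rot":[0,0,0],"fingers":-0.06},{"travel":[0,0.97,0],"rot":[0,0,0],"fingers":-0.06},{"travel":[0,0.97,0],"rot":[0,0,0],"fingers":-0.06}]' >/dev/null
python3 go.py 0.6407 -0.1378 0.067 -4.2
python3 - <<'E'
from h import *
o=look('9'); n='scene'
P=comp(n,*o[n],*proj(n,[.522,-.1335,.054])[0],14,.044,.064,.054)
if P is not None: print(n,len(P),cv2.minEnclosingCircle((P[:,:2]*1000).astype(np.float32)))
parts(n,*o[n])
E
```

```text
clk 23.2 tcp [ 0.6406 -0.1422  0.1299] yaw -4.16 down -1.0 F [-0.2  0.1  0.6] gap 0.0401 grip 0.0
travel now-axes [ 0.037 -0.002  0.524] | rot z 0.001 | travel in turned axes [ 0.037 -0.002  0.524]
scene 148 ((524.0325927734375, -137.69227600097656), 23.890310287475586)
scene px [265. 211.] zt 0.0367 top [503.5 166.7] 19.3 mean [504.3 167.6] flange (array([500.5, 169.5]), array([72.8, 64.6]), -22.8)
```

The cap was knocked aside to about (0.498,0.170). I'll re-measure it later and press the narrow hub now.

```bash
for k in 1; do
python3 -m pendant '[{"travel":[0.04,0,0.25],"rot":[0,0,0],"fingers":-0.06},{"travel":[0.04,0,0.44],"rot":[0,0,0],"fingers":-0.06},{"travel":[0.04,0,0.52],"rot":[0,0,0],"fingers":-0.06},{"travel":[0.04,0,0.52],"rot":[0,0,0],"fingers":-1},{"travel":[0.04,0,0.52],"rot":[0,0,0],"fingers":-1},{"travel":[0.04,0,0.52],"rot":[0,0,0],"fingers":-1},{"travel":[0.04,0,0.52],"rot":[0,0,0],"fingers":-1}]' 45
python3 -m pendant '[{"travel":[0,-0.1,0],"rot":[0,0,0],"fingers":-1},{"travel":[0,-0.22,0],"rot":[0,0,0],"fingers":-1},{"travel":[0,-0.34,0],"rot":[0,0,0],"fingers":-1},{"travel":[0,-0.42,0],"rot":[0,0,0],"fingers":-1},{"travel":[0,-0.45,0],"rot":[0,0,0],"fingers":-1},{"travel":[0,-0.45,0],"rot":[0,0,0],"fingers":-1}]'
python3 -m pendant '[{"travel":[0,-0.03,0],"rot":[0,0,0],"fingers":-1},{"travel":[0,-0.03,0],"rot":[0,0,0],"fingers":-1},{"travel":[0,-0.03,0],"rot":[0,0,0],"fingers":-1}]'; done | grep -E "tcp|wrist|gap"
```

```text
tcp_pos: [0.6384, -0.1372, 0.0695]
wrist_force: [-1.0, 0.5, -2.5]
finger_gap: 0.0155
tcp_pos: [0.5842, -0.1332, 0.0695]
wrist_force: [-2.4, 1.8, 0.3]
finger_gap: 0.015
tcp_pos: [0.5834, -0.1331, 0.0695]
wrist_force: [6.0, 1.8, -3.8]
finger_gap: 0.0152
```

```bash

python3 -m pendant '[{"travel":[0,-0.02,0],"rot":[0,0,0],"fingers":-1},{"travel":[0,-0.02,0],"rot":[0,0,0],"fingers":-1},{"travel":[0,-0.02,0],"rot":[0,0,0],"fingers":-1},{"travel":[0,-0.02,0],"rot":[0,0,0],"fingers":-1},{"travel":[0,-0.02,0],"rot":[0,0,0],"fingers":-1},{"travel":[0,-0.02,0],"rot":[0,0,0],"fingers":-1},{"travel":[0,-0.02,0],"rot":[0,0,0],"fingers":-1},{"travel":[0,-0.02,0],"rot":[0,0,0],"fingers":-1}]'
python3 -m pendant '[{"travel":[0,0.12,0],"rot":[0,0,0],"fingers":-1},{"travel":[0,0.25,0],"rot":[0,0,0],"fingers":-1},{"travel":[0,0.4,0],"rot":[0,0,0],"fingers":-1},{"travel":[0,0.52,0],"rot":[0,0,0],"fingers":-1},{"travel":[0,0.52,0],"rot":[0,0,0],"fingers":-1},{"travel":[0,0.52,0],"rot":[0,0,0],"fingers":-1}]'
python3 -m pendant '[{"travel":[0,0,0],"rot":[0,0,0],"fingers":-0.06},{"travel":[0,0,0],"rot":[0,0,0],"fingers":-0.06},{"travel":[0,0,0],"rot":[0,0,0],"fingers":-0.06},{"travel":[0,0,-0.3],"rot":[0,0,0],"fingers":-0.06},{"travel":[0,0,-0.6],"rot":[0,0,0],"fingers":0.5},{"travel":[0,0,-0.6],"rot":[0,0,0],"fingers":0.5}]' >/dev/null
python3 go.py 0.5035 -0.134 0.13 -4.2
python3 - <<'E'
from h import *
o=look('10'); n='scene'
P=comp(n,*o[n],*proj(n,[.5035,-.1335,.054])[0],14,.044,.064,.054)
if P is not None: print(n,len(P),cv2.minEnclosingCircle((P[:,:2]*1000).astype(np.float32)))
E
```

```text
clock: 25.7
tcp_pos: [0.5833, -0.1331, 0.0696]
orientation: [0.003, 0.732, 0.681, 0.003]
wrist_force: [12.3, 2.0, -9.1]
finger_gap: 0.0151
grip_force: 47.3
clock: 26.3
tcp_pos: [0.6418, -0.1375, 0.0695]
orientation: [0.001, 0.732, 0.681, 0.0]
wrist_force: [1.3, 0.7, 1.3]
finger_gap: 0.0151
grip_force: 48.8
clk 26.9 tcp [ 0.6437 -0.1385  0.147 ] yaw -4.22 down -1.0 F [-0.1 -0.2  0.6] gap 0.0638 grip 0.0
travel now-axes [-0.048 -1.169  0.131] | rot z -0.0 | travel in turned axes [-0.048 -1.168  0.141]
scene 148 ((505.97955322265625, -134.15182495117188), 23.596046447753906)
```

```bash

python3 -m pendant '[{"travel":[-0.02,-0.4,0],"rot":[0,0,0],"fingers":0.6},{"travel":[-0.03,-0.8,0],"rot":[0,0,0],"fingers":0.6},{"travel":[-0.03,-1,0],"rot":[0,0,0],"fingers":0.6},{"travel":[-0.03,-1,0],"rot":[0,0,0],"fingers":0.6}]' >/dev/null
python3 -m pendant '[{"travel":[0,-0.17,0.35],"rot":[0,0,0],"fingers":0.4},{"travel":[0,-0.17,0.6],"rot":[0,0,0],"fingers":0.4},{"travel":[0,-0.17,0.77],"rot":[0,0,0],"fingers":0.4},{"travel":[0,-0.17,0.77],"rot":[0,0,0],"fingers":-1},{"travel":[0,-0.17,0.77],"rot":[0,0,0],"fingers":-1},{"travel":[0,-0.17,0.77],"rot":[0,0,0],"fingers":-1},{"travel":[0,-0.17,0.77],"rot":[0,0,0],"fingers":-1},{"travel":[0,-0.17,0.77],"rot":[0,0,0],"fingers":-1}]' 40
python3 -m pendant '[{"travel":[0,0,-0.3],"rot":[0,0,0],"fingers":-1},{"travel":[0,0,-0.7],"rot":[0,0,0],"fingers":-1},{"travel":[0,0,-0.8],"rot":[0,0,0],"fingers":-1},{"travel":[0,0,-0.8],"rot":[0,0,0],"fingers":-1}]'
python3 go.py 0.4945 -0.3055 0.15 -2
```

```text
clock: 28.2
tcp_pos: [0.5035, -0.1315, 0.0508]
orientation: [0.003, 0.732, 0.681, 0.001]
wrist_force: [-0.4, 1.6, 20.4]
finger_gap: 0.0404
grip_force: 40.3
clock: 28.6
tcp_pos: [0.5024, -0.1313, 0.146]
orientation: [0.002, 0.733, 0.681, 0.001]
wrist_force: [-0.5, 0.2, -1.2]
finger_gap: 0.0407
grip_force: 44.6
clk 28.6 tcp [ 0.5024 -0.1313  0.146 ] yaw -4.2 down -1.0 F [-0.5  0.2 -1.2] gap 0.0407 grip 44.6
travel now-axes [-1.452  0.041 -0.031] | rot z -0.037 | travel in turned axes [-1.453 -0.015 -0.033]
```

```bash

python3 -m pendant '[{"travel":[-0.35,0.01,0],"rot":[0,0,0],"fingers":-1},{"travel":[-0.73,0.02,0],"rot":[0,0,0],"fingers":-1},{"travel":[-0.73,0.02,0],"rot":[0,0,0],"fingers":-1}]' >/dev/null
python3 -m pendant '[{"travel":[-0.35,0.01,0],"rot":[0,0,-0.02],"fingers":-1},{"travel":[-0.72,0.02,0],"rot":[0,0,-0.037],"fingers":-1},{"travel":[-0.72,0.02,0],"rot":[0,0,-0.037],"fingers":-1},{"travel":[-0.72,0.02,0],"rot":[0,0,-0.037],"fingers":-1}]'
python3 go.py 0.4945 -0.3055 0.047 -2
python3 - <<'E'
from h import *
o=look('11'); im=np.hstack([o['scene'][0][240:400,80:280],o['top'][0][140:300,360:520]])
cv2.imwrite('pics/c11.png',cv2.resize(im,None,fx=2.2,fy=2.2,interpolation=cv2.INTER_CUBIC))
E
```

```text
clock: 29.3
tcp_pos: [0.4914, -0.3043, 0.1418]
orientation: [-0.002, 0.72, 0.694, -0.0]
wrist_force: [-0.4, 0.4, -1.4]
finger_gap: 0.0405
grip_force: 44.4
clk 29.3 tcp [ 0.4914 -0.3043  0.1418] yaw -2.12 down -1.0 F [-0.4  0.4 -1.4] gap 0.0405 grip 44.4
travel now-axes [-0.011  0.028  0.79 ] | rot z -0.002 | travel in turned axes [-0.009  0.026  0.79 ]
```

View pics/c11.png

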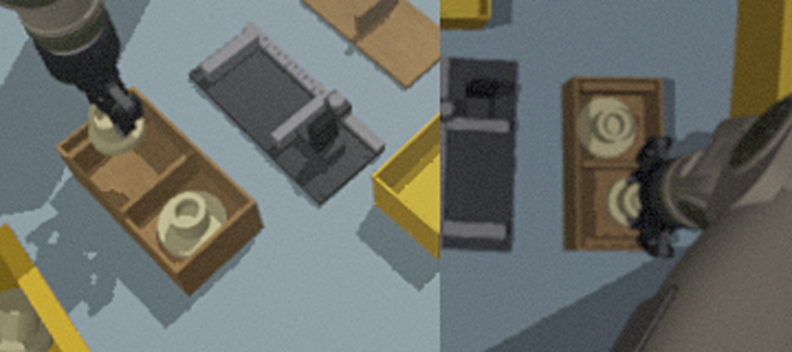

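The wide hub stands in the +x cell at (612,125) in the right crop, and the narrow hub hangs above the other cell. I lower it, check for floor contact, and release.

```bash
for k in 1; do
python3 -m pendant '[{"travel":[-0.01,0.02,0.2],"rot":[0,0,0],"fingers":-1},{"travel":[-0.01,0.02,0.4],"rot":[0,0,0],"fingers":-1},{"travel":[-0.01,0.02,0.55],"rot":[0,0,0],"fingers":-1},{"travel":[-0.01,0.02,0.69],"rot":[0,0,0],"fingers":-1},{"travel":[-0.01,0.02,0.75],"rot":[0,0,0],"fingers":-1},{"travel":[-0.01,0.02,0.77],"rot":[0,0,0],"fingers":-1},{"travel":[-0.01,0.02,0.77],"rot":[0,0,0],"fingers":-1}]'
python3 -m pendant '[{"travel":[0,0,0.02],"rot":[0,0,0],"fingers":-1},{"travel":[0,0,0.035],"rot":[0,0,0],"fingers":-1},{"travel":[0,0,0.035],"rot":[0,0,0],"fingers":-1}]'
python3 -m pendant '[{"travel":[0,0,0.01],"rot":[0,0,0],"fingers":-1},{"travel":[0,0,0.01],"rot":[0,0,0],"fingers":-1}]'; done | grep -E "tcp|wrist"
```

```text
tcp_pos: [0.4952, -0.3051, 0.0523]
wrist_force: [0.6, 0.5, -0.4]
tcp_pos: [0.4951, -0.306, 0.0483]
wrist_force: [0.1, -0.4, -0.9]
tcp_pos: [0.495, -0.3059, 0.0468]
wrist_force: [-0.5, 0.1, -1.5]
```

```bash
for k in 1; do
python3 -m pendant '[{"travel":[0,0,0.01],"rot":[0,0,0],"fingers":-1},{"travel":[0,0,0.02],"rot":[0,0,0],"fingers":-1},{"travel":[0,0,0.02],"rot":[0,0,0],"fingers":-1}]'
python3 -m pendant '[{"travel":[0,0,0],"rot":[0,0,0],"fingers":0.15},{"travel":[0,0,0],"rot":[0,0,0],"fingers":0.15},{"travel":[0,0,0],"rot":[0,0,0],"fingers":0.15},{"travel":[0,0,-0.2],"rot":[0,0,0],"fingers":0.15},{"travel":[0,0,-0.5],"rot":[0,0,0],"fingers":0.15},{"travel":[0,0,-0.8],"rot":[0,0,0],"fingers":0.15},{"travel":[0,0,-0.9],"rot":[0,0,0],"fingers":0.15},{"travel":[0,0,-0.9],"rot":[0,0,0],"fingers":0}]'; done | grep -E "tcp|wrist"
python3 go.py 0.5585 0.04 0.12 -3.7
```

```text
tcp_pos: [0.4952, -0.3061, 0.0459]
wrist_force: [-3.5, 2.0, 9.5]
tcp_pos: [0.4962, -0.3068, 0.1545]
wrist_force: [0.2, 0.9, -0.2]
clk 31.7 tcp [ 0.4962 -0.3068  0.1545] yaw -1.99 down -1.0 F [ 0.2  0.9 -0.2] gap 0.043 grip 0.0
travel now-axes [2.907 0.417 0.281] | rot z 0.029 | travel in turned axes [2.918 0.332 0.287]
```

```bash
for k in 1; do
python3 -m pendant '[{"travel":[0.4,0.05,0],"rot":[0,0,0.029],"fingers":0},{"travel":[0.96,0.14,0],"rot":[0,0,0.029],"fingers":0},{"travel":[0.96,0.14,0],"rot":[0,0,0.029],"fingers":0}]'
python3 -m pendant '[{"travel":[0.4,0.05,0],"rot":[0,0,0],"fingers":0},{"travel":[0.97,0.11,0],"rot":[0,0,0],"fingers":0},{"travel":[0.97,0.11,0],"rot":[0,0,0],"fingers":0}]'
python3 -m pendant '[{"travel":[0.4,0.05,0],"rot":[0,0,0],"fingers":0},{"travel":[0.97,0.11,0],"rot":[0,0,0],"fingers":0},{"travel":[0.97,0.11,0.28],"rot":[0,0,0],"fingers":0},{"travel":[0.97,0.11,0.28],"rot":[0,0,0],"fingers":0}]'; done >/dev/null
python3 go.py 0.5585 0.04 0.042 -3.7
python3 - <<'E'
from h import *
o=look('12'); parts('scene',*o['scene']); parts('top',*o['top'])
for nm,p in (('wide',[.592,-.3087,.048]),('narrow',[.495,-.306,.048])):
  for n in o:
    c,r=proj(n,p)[0]; P=comp(n,*o[n],c,r,16,.036,.06,.048,cream(o[n][0]))
    if P is not None: print(n,nm,len(P),cv2.minEnclosingCircle((P[:,:2]*1000).astype(np.float32)))
im,d=o['scene']; c,r=proj('scene',[.5585,.041,.048])[0]; P=comp('scene',im,d,c,r,45,.03,.06,.048); print(rect(P))
n='top';im,d=o[n]; W=cloud(n,cv2.medianBlur(d,3)); i=im.astype(int)
for nm,c,hw,z,zl in (('rim',(.543,-.307),(.14,.08),.068,.058),):
    m=(i[...,2]-i[...,0]>15)&(W[...,2]>zl)&(W[...,2]<.085)&(abs(W[...,0]-c[0])<hw[0])&(abs(W[...,1]-c[1])<hw[1]); v,u=np.nonzero(m); P=onplane(n,np.c_[u,v],z); print(nm,len(P),rect(P))
cv2.imwrite('pics/c12.png',cv2.resize(np.hstack([im[140:300,270:480],o['scene'][0][180:340,180:340]]),None,fx=2.1,fy=2.1,interpolation=cv2.INTER_CUBIC))
E
```

```text
clk 32.7 tcp [0.5536 0.0425 0.1132] yaw -3.48 down -1.0 F [-1.1  0.  -0.2] gap 0.0432 grip 0.0
travel now-axes [-0.018  0.048  0.593] | rot z 0.004 | travel in turned axes [-0.018  0.042  0.593]
scene px [269. 209.] zt 0.0371 top [505.1 167.3] 20.7 mean [504.8 167. ] flange (array([505.2, 179.9]), array([73.4, 40.6]), -21.9)
top px [268. 234.] zt 0.0387 top [498.4 170.6] 17.6 mean [498.4 170.3] flange (array([499.5, 171. ]), array([62.4, 62.1]), -23.1)
top wide 115 ((592.4380493164062, -307.1083679199219), 22.22574806213379)
scene wide 177 ((597.0765991210938, -309.137939453125), 23.781644821166992)
top narrow 111 ((498.36492919921875, -307.0506896972656), 22.738683700561523)
scene narrow 161 ((500.2632141113281, -308.91412353515625), 23.947147369384766)
(array([565. ,  36.8]), array([76.1, 19.7]), 87.8)
rim 460 (array([ 543.1, -304.5]), array([215.4, 116.2]), -1.7)
```

View pics/c12.png

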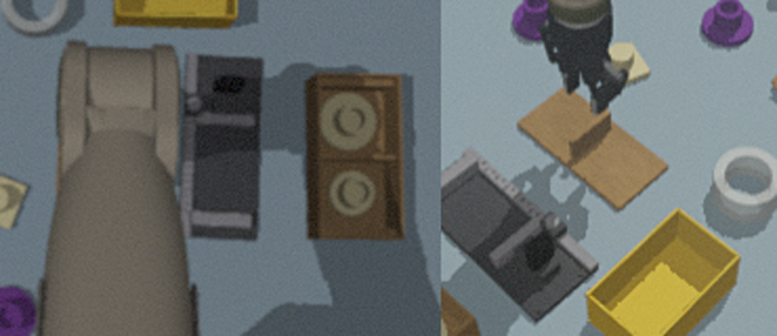

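Both hubs stand in their own cells, at (350,120) and (352,192) in the left crop, and the gripper is above the fin. I grip it.

```bash
for k in 1; do
python3 -m pendant '[{"travel":[-0.02,0.045,0.2],"rot":[0,0,0.004],"fingers":0},{"travel":[-0.02,0.045,0.45],"rot":[0,0,0.004],"fingers":0},{"travel":[-0.02,0.045,0.59],"rot":[0,0,0.004],"fingers":0},{"travel":[-0.02,0.045,0.59],"rot":[0,0,0.004],"fingers":0},{"travel":[-0.02,0.045,0.59],"rot":[0,0,0.004],"fingers":-1},{"travel":[-0.02,0.045,0.59],"rot":[0,0,0.004],"fingers":-1},{"travel":[-0.02,0.045,0.59],"rot":[0,0,0.004],"fingers":-1},{"travel":[-0.02,0.045,0.59],"rot":[0,0,0.004],"fingers":-1},{"travel":[-0.02,0.045,0.59],"rot":[0,0,0.004],"fingers":-1}]' 50
python3 -m pendant '[{"travel":[0,0,-0.2],"rot":[0,0,0],"fingers":-1},{"travel":[0,0,-0.5],"rot":[0,0,0],"fingers":-1},{"travel":[0,0,-0.85],"rot":[0,0,0],"fingers":-1},{"travel":[0,0,-0.85],"rot":[0,0,0],"fingers":-1},{"travel":[0,0,-0.85],"rot":[0,0,0],"fingers":-1}]'; done
python3 go.py 0.543 -0.306 0.16 -2
python3 - <<'E'
from h import *
o=look('13')
for n in o:
    im,d=o[n]; W=cloud(n,cv2.medianBlur(d,3)); i=im.astype(int)
    m=(i[...,2]-i[...,0]>15)&(abs(W[...,0]-.558)<.13)&(abs(W[...,1]-.04)<.08)&(W[...,2]>.07)&(W[...,2]<.13)
    v,u=np.nonzero(m); z=W[m]; A=np.c_[z[:,:2]-z[:,:2].mean(0),np.ones(len(z))]
    print(n,len(z),'mean',z.mean(0).round(4),'slopes',np.linalg.lstsq(A,z[:,2],rcond=None)[0].round(3),rect(z))
E
```

```text
clock: 33.7
tcp_pos: [0.5638, 0.0361, 0.0497]
orientation: [0.002, 0.731, 0.682, 0.001]
wrist_force: [-0.0, -1.6, 7.0]
finger_gap: 0.007
grip_force: 53.0
clock: 34.2
tcp_pos: [0.5634, 0.0367, 0.1514]
orientation: [0.001, 0.731, 0.682, 0.001]
wrist_force: [-0.5, 0.6, -2.1]
finger_gap: 0.0068
grip_force: 52.0
clk 34.2 tcp [0.5634 0.0367 0.1514] yaw -3.95 down -1.0 F [-0.5  0.6 -2.1] gap 0.0068 grip 52.0
travel now-axes [-2.86   0.027 -0.071] | rot z -0.033 | travel in turned axes [-2.86  -0.071 -0.072]
top 205 mean [0.5531 0.0838 0.1093] slopes [-0.01  -0.251  0.109] (array([564.9,  81.7]), array([193.6,  11.2]), -3.9)
scene 1730 mean [0.5775 0.033  0.1069] slopes [-0.002  0.003  0.107] (array([563.5,  41.2]), array([201.3,  95. ]), -3.9)
```

```bash
for k in 1; do
python3 -m pendant '[{"travel":[-0.4,0,0],"rot":[0,0,0],"fingers":-1},{"travel":[-0.8,0.01,0],"rot":[0,0,0],"fingers":-1},{"travel":[-0.96,0.01,0],"rot":[0,0,0],"fingers":-1},{"travel":[-0.96,0.01,0],"rot":[0,0,0],"fingers":-1}]'
python3 -m pendant '[{"travel":[-0.4,0,0],"rot":[0,0,0],"fingers":-1},{"travel":[-0.8,0.01,0],"rot":[0,0,0],"fingers":-1},{"travel":[-0.96,0.01,0],"rot":[0,0,0],"fingers":-1},{"travel":[-0.96,0.01,0],"rot":[0,0,0],"fingers":-1}]'
python3 -m pendant '[{"travel":[-0.4,0,0],"rot":[0,0,-0.02],"fingers":-1},{"travel":[-0.8,0.01,0],"rot":[0,0,-0.033],"fingers":-1},{"travel":[-0.96,0.01,0],"rot":[0,0,-0.033],"fingers":-1},{"travel":[-0.96,0.01,0],"rot":[0,0,-0.033],"fingers":-1},{"travel":[-0.96,0.01,0],"rot":[0,0,-0.033],"fingers":-1}]'; done >/dev/null
python3 go.py 0.543 -0.3105 0.128 -2
```

```text
clk 35.6 tcp [ 0.5419 -0.3066  0.149 ] yaw -1.96 down -1.0 F [ 0.7  0.3 -1. ] gap 0.0065 grip 51.9
travel now-axes [-0.033  0.011  0.175] | rot z 0.001 | travel in turned axes [-0.032  0.011  0.175]
```

```bash

python3 -m pendant '[{"travel":[-0.03,0.01,0.1],"rot":[0,0,0],"fingers":-1},{"travel":[-0.03,0.01,0.17],"rot":[0,0,0],"fingers":-1},{"travel":[-0.03,0.01,0.17],"rot":[0,0,0],"fingers":-1},{"travel":[-0.03,0.01,0.17],"rot":[0,0,0],"fingers":-1}]' >/dev/null
python3 go.py
python3 - <<'E'
from h import *
o=look('14')
for n in o:
    im,d=o[n]; W=cloud(n,cv2.medianBlur(d,3)); i=im.astype(int)
    b=(i[...,2]-i[...,0]>15)&(abs(W[...,0]-.543)<.14)&(abs(W[...,1]+.307)<.09)
    m=b&(W[...,2]>.078)&(W[...,2]<.095); v,u=np.nonzero(m); P=onplane(n,np.c_[u,v],.087)
    z=W[m]; A=np.c_[z[:,:2]-z[:,:2].mean(0),np.ones(len(z))]
    print(n,'board',len(P),rect(P),'slopes',np.linalg.lstsq(A,z[:,2],rcond=None)[0].round(3))
    m=b&(W[...,2]>.058)&(W[...,2]<.075); v,u=np.nonzero(m); P=onplane(n,np.c_[u,v],.068); print(n,'rim',len(P),rect(P))
im=np.hstack([o['scene'][0][240:400,80:280],o['top'][0][140:300,360:520]])
cv2.imwrite('pics/c14.png',cv2.resize(im,None,fx=2.2,fy=2.2,interpolation=cv2.INTER_CUBIC))
E
```

```text
clk 36.0 tcp [ 0.543  -0.311   0.1289] yaw -1.94 down -1.0 F [ 0.6  0.1 -2.1] gap 0.0064 grip 51.9
top board 1934 (array([ 543.6, -305.1]), array([200. ,  98.1]), -2.1) slopes [-0.001 -0.013  0.087]
top rim 272 (array([ 543.1, -304. ]), array([216.4, 113.8]), -2.3)
scene board 2188 (array([ 546.6, -307.5]), array([204.4,  95.1]), -1.8) slopes [-0.008  0.006  0.087]
scene rim 452 (array([ 546.5, -308.6]), array([221.6, 113.6]), -1.8)
```

View pics/c14.png

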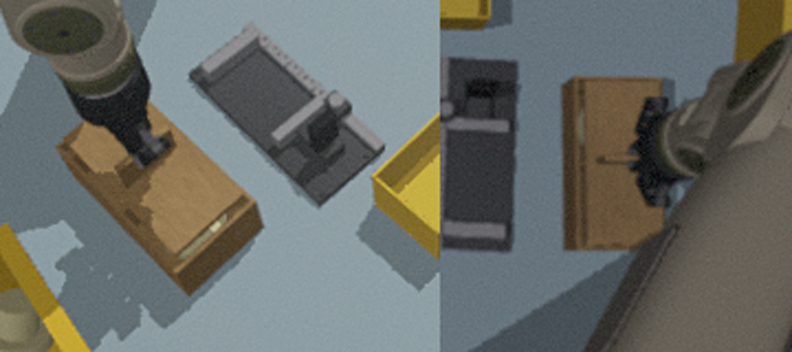

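The board is level and centred over the rim to within about 1 mm in both cameras. I lower it.

```bash
for k in 1; do
python3 -m pendant '[{"travel":[0,0,0.07],"rot":[0,0,0],"fingers":-1},{"travel":[0,0,0.13],"rot":[0,0,0],"fingers":-1},{"travel":[0,0,0.18],"rot":[0,0,0],"fingers":-1},{"travel":[0,0,0.2],"rot":[0,0,0],"fingers":-1},{"travel":[0,0,0.2],"rot":[0,0,0],"fingers":-1}]'
python3 -m pendant '[{"travel":[0,0,0.02],"rot":[0,0,0],"fingers":-1},{"travel":[0,0,0.03],"rot":[0,0,0],"fingers":-1},{"travel":[0,0,0.03],"rot":[0,0,0],"fingers":-1}]'
python3 -m pendant '[{"travel":[0,0,0.01],"rot":[0,0,0],"fingers":-1},{"travel":[0,0,0.02],"rot":[0,0,0],"fingers":-1},{"travel":[0,0,0.02],"rot":[0,0,0],"fingers":-1}]'; done | grep -E "tcp|wrist"
```

```text
tcp_pos: [0.5428, -0.3119, 0.1048]
wrist_force: [-0.2, 1.0, -1.3]
tcp_pos: [0.5432, -0.3121, 0.1019]
wrist_force: [0.3, 0.0, -0.6]
tcp_pos: [0.5433, -0.3122, 0.0997]
wrist_force: [-0.1, 0.7, -0.8]
```

```bash
for k in 1; do
python3 -m pendant '[{"travel":[0,0,0.01],"rot":[0,0,0],"fingers":-1},{"travel":[0,0,0.012],"rot":[0,0,0],"fingers":-1}]'
python3 -m pendant '[{"travel":[0,0,0],"rot":[0,0,0],"fingers":-0.4},{"travel":[0,0,0],"rot":[0,0,0],"fingers":-0.4},{"travel":[0,0,0],"rot":[0,0,0],"fingers":-0.4},{"travel":[0,0,-0.15],"rot":[0,0,0],"fingers":-0.4},{"travel":[0,0,-0.4],"rot":[0,0,0],"fingers":-0.2},{"travel":[0,0,-0.7],"rot":[0,0,0],"fingers":0.5},{"travel":[0,0,-0.7],"rot":[0,0,0],"fingers":0.5},{"travel":[0,0,-0.7],"rot":[0,0,0],"fingers":0.5}]'; done | grep -E "tcp|wrist"
python3 go.py 0.4985 0.1705 0.16 -2
python3 - <<'E'
from h import *
o=look('15')
for n in o:
    im,d=o[n]; W=cloud(n,cv2.medianBlur(d,3)); i=im.astype(int)
    b=(i[...,2]-i[...,0]>15)&(abs(W[...,0]-.543)<.1)&(abs(W[...,1]+.307)<.045)
    m=b&(W[...,2]>.04)&(W[...,2]<.066)
    z=W[m]; A=np.c_[z[:,:2]-z[:,:2].mean(0),np.ones(len(z))]
    print(n,'board',len(z),z[:,2].mean().round(4),'slopes',np.linalg.lstsq(A,z[:,2],rcond=None)[0].round(3))
parts('top',*o['top'])
E
```

```text
tcp_pos: [0.5434, -0.3122, 0.0997]
wrist_force: [-2.4, 2.1, 9.3]
tcp_pos: [0.5439, -0.3125, 0.1831]
wrist_force: [-0.8, -0.5, -0.3]
clk 38.2 tcp [ 0.5439 -0.3125  0.1831] yaw -1.99 down -1.0 F [-0.8 -0.5 -0.3] gap 0.0642 grip 0.0
travel now-axes [ 4.01  -0.518  0.186] | rot z 0.0 | travel in turned axes [ 4.01  -0.518  0.193]
top board 2165 0.0575 slopes [ 0.002 -0.001  0.058]
scene board 2058 0.0572 slopes [-0.001  0.005  0.057]
top px [268. 234.] zt 0.0388 top [498.9 170.5] 17.6 mean [498.6 170.4] flange (array([499.4, 171. ]), array([62.4, 62. ]), -22.8)
```

The board lies level at 57.5 mm. Now the cap at (0.499,0.1705), yaw about -23°.

```bash
for k in 1; do
python3 -m pendant '[{"travel":[0.4,-0.05,0],"rot":[0,0,0],"fingers":0.6},{"travel":[0.8,-0.1,0],"rot":[0,0,0],"fingers":0.6},{"travel":[1,-0.13,0],"rot":[0,0,0],"fingers":0.6},{"travel":[1,-0.13,0],"rot":[0,0,0],"fingers":0.6}]'
python3 -m pendant '[{"travel":[0.4,-0.05,0],"rot":[0,0,0],"fingers":0.6},{"travel":[0.8,-0.1,0],"rot":[0,0,0],"fingers":0.6},{"travel":[1,-0.13,0],"rot":[0,0,0],"fingers":0.6},{"travel":[1,-0.13,0],"rot":[0,0,0],"fingers":0.6}]'
python3 -m pendant '[{"travel":[0.4,-0.05,0],"rot":[0,0,0],"fingers":0.6},{"travel":[0.8,-0.1,0],"rot":[0,0,0],"fingers":0.6},{"travel":[1,-0.13,0],"rot":[0,0,0],"fingers":0.6},{"travel":[1,-0.13,0],"rot":[0,0,0],"fingers":0.6}]'
python3 -m pendant '[{"travel":[0.4,-0.05,0],"rot":[0,0,0.1],"fingers":0.6},{"travel":[0.8,-0.1,0],"rot":[0,0,0.2],"fingers":0.6},{"travel":[1,-0.13,0.2],"rot":[0,0,0.35],"fingers":0.6},{"travel":[1,-0.13,0.4],"rot":[0,0,0.35],"fingers":0.6},{"travel":[1,-0.13,0.4],"rot":[0,0,0.35],"fingers":0.6},{"travel":[1,-0.13,0.4],"rot":[0,0,0.35],"fingers":0.6},{"travel":[1,-0.13,0.4],"rot":[0,0,0.35],"fingers":0.6}]'; done >/dev/null
python3 go.py 0.4985 0.1705 0.042 -23
python3 - <<'E'
from h import *
o=look('16'); parts('scene',*o['scene']); parts('top',*o['top'])
cv2.imwrite('pics/c16.png',cv2.resize(np.hstack([o['scene'][0][100:340,180:380],o['top'][0][140:380,200:360]]),None,fx=2.1,fy=2.1,interpolation=cv2.INTER_CUBIC))
E
```

```text
clk 40.2 tcp [0.4989 0.1686 0.135 ] yaw -23.09 down -1.0 F [ 0.1  0.7 -0. ] gap 0.0681 grip 0.0
travel now-axes [ 0.013 -0.01   0.775] | rot z -0.001 | travel in turned axes [ 0.013 -0.009  0.775]
scene px [265. 211.] zt 0.0366 top [503.5 166.7] 19.3 mean [504.2 167.4] flange (array([501. , 169.6]), array([73.8, 63.6]), -23.7)
```

View pics/c16.png

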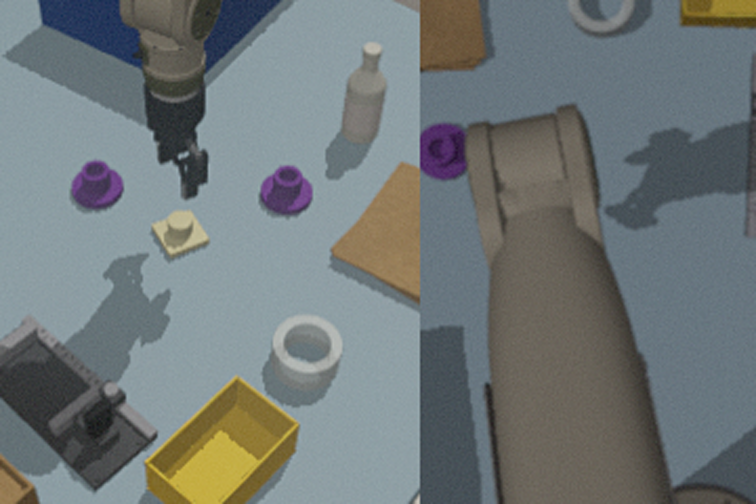

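The cap (boss at (180,222) in the left crop) is the only one and lies under the gripper, aligned with it. I grip and lift.

```bash

python3 -m pendant '[{"travel":[0.01,-0.01,0.35],"rot":[0,0,0],"fingers":0.5},{"travel":[0.01,-0.01,0.6],"rot":[0,0,0],"fingers":0.2},{"travel":[0.01,-0.01,0.77],"rot":[0,0,0],"fingers":0.2},{"travel":[0.01,-0.01,0.77],"rot":[0,0,0],"fingers":0},{"travel":[0.01,-0.01,0.77],"rot":[0,0,0],"fingers":-1},{"travel":[0.01,-0.01,0.77],"rot":[0,0,0],"fingers":-1},{"travel":[0.01,-0.01,0.77],"rot":[0,0,0],"fingers":-1},{"travel":[0.01,-0.01,0.77],"rot":[0,0,0],"fingers":-1}]' 40
python3 -m pendant '[{"travel":[0,0,-0.25],"rot":[0,0,0],"fingers":-1},{"travel":[0,0,-0.6],"rot":[0,0,0],"fingers":-1},{"travel":[0,0,-1],"rot":[0,0,0],"fingers":-1},{"travel":[0,0,-1],"rot":[0,0,0],"fingers":-1},{"travel":[0,0,-1],"rot":[0,0,0],"fingers":-1}]'
python3 go.py 0.594 -0.308 0.16 -2
```

```text
clock: 41.1
tcp_pos: [0.4977, 0.1715, 0.0428]
orientation: [0.0, 0.834, 0.552, 0.001]
wrist_force: [0.3, 0.1, -1.3]
finger_gap: 0.0345
grip_force: 39.9
clock: 41.6
tcp_pos: [0.4981, 0.1716, 0.1635]
orientation: [0.001, 0.834, 0.552, 0.002]
wrist_force: [0.2, -0.5, -0.6]
finger_gap: 0.0343
grip_force: 40.2
clk 41.6 tcp [0.4981 0.1716 0.1635] yaw -22.98 down -1.0 F [ 0.2 -0.5 -0.6] gap 0.0343 grip 40.2
travel now-axes [-3.368  2.296  0.03 ] | rot z -0.35 | travel in turned axes [-3.967  0.938  0.029]
```

```bash
for k in 1; do
python3 -m pendant '[{"travel":[-0.3,0.2,0],"rot":[0,0,0],"fingers":-1},{"travel":[-0.6,0.4,0],"rot":[0,0,0],"fingers":-1},{"travel":[-0.84,0.57,0],"rot":[0,0,0],"fingers":-1},{"travel":[-0.84,0.57,0],"rot":[0,0,0],"fingers":-1}]'
python3 -m pendant '[{"travel":[-0.3,0.2,0],"rot":[0,0,0],"fingers":-1},{"travel":[-0.6,0.4,0],"rot":[0,0,0],"fingers":-1},{"travel":[-0.84,0.57,0],"rot":[0,0,0],"fingers":-1},{"travel":[-0.84,0.57,0],"rot":[0,0,0],"fingers":-1}]'
python3 -m pendant '[{"travel":[-0.3,0.2,0],"rot":[0,0,0],"fingers":-1},{"travel":[-0.6,0.4,0],"rot":[0,0,0],"fingers":-1},{"travel":[-0.84,0.57,0],"rot":[0,0,0],"fingers":-1},{"travel":[-0.84,0.57,0],"rot":[0,0,0],"fingers":-1}]'
python3 -m pendant '[{"travel":[-0.3,0.2,0],"rot":[0,0,-0.1],"fingers":-1},{"travel":[-0.6,0.4,0],"rot":[0,0,-0.2],"fingers":-1},{"travel":[-0.84,0.57,0],"rot":[0,0,-0.35],"fingers":-1},{"travel":[-0.84,0.57,0],"rot":[0,0,-0.35],"fingers":-1},{"travel":[-0.84,0.57,0],"rot":[0,0,-0.35],"fingers":-1},{"travel":[-0.84,0.57,0],"rot":[0,0,-0.35],"fingers":-1}]'; done >/dev/null
python3 go.py 0.594 -0.308 0.104 -2
python3 - <<'E'
from h import *
o=look('17')
for n in o:
    im,d=o[n]; c,r=proj(n,[.594,-.308,.13])[0]
    P=comp(n,im,d,c,r,40,.11,.175,.132,cream(im)); print(n,None if P is None else (len(P),rect(P)))
E
```

```text
clk 43.4 tcp [ 0.5909 -0.3043  0.1608] yaw -1.96 down -1.0 F [-0.7  0.2 -0.9] gap 0.034 grip 40.5
travel now-axes [-0.03   0.028  0.473] | rot z 0.001 | travel in turned axes [-0.03   0.027  0.473]
top (388, (array([ 593.1, -290.9]), array([71.3, 49.7]), -0.3))
scene (447, (array([ 593. , -302.1]), array([74.6, 63.2]), -1.9))
```

```bash
for k in 1; do
python3 -m pendant '[{"travel":[-0.03,0.025,0.15],"rot":[0,0,0],"fingers":-1},{"travel":[-0.03,0.025,0.3],"rot":[0,0,0],"fingers":-1},{"travel":[-0.03,0.025,0.42],"rot":[0,0,0],"fingers":-1},{"travel":[-0.03,0.025,0.46],"rot":[0,0,0],"fingers":-1},{"travel":[-0.03,0.025,0.46],"rot":[0,0,0],"fingers":-1}]'
python3 -m pendant '[{"travel":[0,0,0.01],"rot":[0,0,0],"fingers":-1},{"travel":[0,0,0.02],"rot":[0,0,0],"fingers":-1},{"travel":[0,0,0.02],"rot":[0,0,0],"fingers":-1}]'
python3 -m pendant '[{"travel":[0,0,0.01],"rot":[0,0,0],"fingers":-1},{"travel":[0,0,0.015],"rot":[0,0,0],"fingers":-1},{"travel":[0,0,0.015],"rot":[0,0,0],"fingers":-1}]'; done | grep -E "tcp|wrist"
```

```text
tcp_pos: [0.5938, -0.3091, 0.106]
wrist_force: [-0.7, 0.3, -1.6]
tcp_pos: [0.5945, -0.3105, 0.1049]
wrist_force: [0.7, 0.7, -0.1]
tcp_pos: [0.5941, -0.3104, 0.1023]
wrist_force: [-0.4, -0.4, -0.5]
```

```bash
for k in 1; do
python3 -m pendant '[{"travel":[0.015,0,0.01],"rot":[0,0,0],"fingers":-1},{"travel":[0.015,0,0.018],"rot":[0,0,0],"fingers":-1},{"travel":[0.015,0,0.018],"rot":[0,0,0],"fingers":-1}]'
python3 -m pendant '[{"travel":[0,0,0],"rot":[0,0,0],"fingers":0.05},{"travel":[0,0,0],"rot":[0,0,0],"fingers":0.05},{"travel":[0,0,0],"rot":[0,0,0],"fingers":0.05},{"travel":[0,0,-0.15],"rot":[0,0,0],"fingers":0.05},{"travel":[0,0,-0.4],"rot":[0,0,0],"fingers":0.05},{"travel":[0,0,-0.8],"rot":[0,0,0],"fingers":0.05},{"travel":[0,0,-1],"rot":[0,0,0],"fingers":0.05},{"travel":[0,0,-1],"rot":[0,0,0],"fingers":0.05}]'
python3 -m pendant '[{"travel":[0.5,-0.3,0],"rot":[0,0,0],"fingers":0.05},{"travel":[1,-0.6,0],"rot":[0,0,0],"fingers":0.05},{"travel":[1,-0.6,0],"rot":[0,0,0],"fingers":0.05}]'
python3 -m pendant '[{"travel":[0.5,-0.3,0],"rot":[0,0,0],"fingers":0.05},{"travel":[1,-0.6,0],"rot":[0,0,0],"fingers":0.05},{"travel":[1,-0.6,0],"rot":[0,0,0],"fingers":0.05},{"travel":[1,-0.6,0],"rot":[0,0,0],"fingers":0.05},{"travel":[1,-0.6,0],"rot":[0,0,0],"fingers":0.05},{"travel":[1,-0.6,0],"rot":[0,0,0],"fingers":0.05}]'; done | grep -E "tcp|wrist|clock"
python3 - <<'E'
from h import *
o=look('18'); n='top'; im,d=o[n]; W=cloud(n,cv2.medianBlur(d,3))
c,r=proj(n,[.594,-.309,.096])[0]; P=comp(n,im,d,c,r,20,.086,.105,.096,cream(im)); print('boss',len(P),rect(P))
P=comp(n,im,d,*proj(n,[.543,-.308,.098])[0],30,.086,.11,.098); print('fin',rect(P))
P=comp(n,im,d,*proj(n,[.641,-.138,.076])[0],30,.062,.09,.076); print('grip',rect(P))
P=comp(n,im,d,*proj(n,[.764,.114,.045])[0],40,.03,.06,.045); print('tape',rect(P))
cv2.imwrite('pics/c18.png',cv2.resize(np.hstack([o['scene'][0][180:380,80:280],im[130:330,340:500]]),None,fx=2.1,fy=2.1,interpolation=cv2.INTER_CUBIC))
E
```

```text
clock: 44.9
tcp_pos: [0.5942, -0.3084, 0.1]
wrist_force: [-0.2, -1.4, -0.8]
clock: 45.7
tcp_pos: [0.5963, -0.3099, 0.2257]
wrist_force: [0.3, -0.9, -0.5]
clock: 46.0
tcp_pos: [0.5245, -0.1841, 0.2186]
wrist_force: [0.3, 0.4, -0.3]
clock: 46.6
tcp_pos: [0.4593, -0.0643, 0.2199]
wrist_force: [0.1, -0.6, -0.7]
boss 151 (array([ 593.7, -304. ]), array([36.1, 32.6]), 88.8)
fin (array([ 593.4, -303.4]), array([36. , 32.5]), 88.8)
grip (array([ 641.1, -137.1]), array([33.1, 16.6]), 88.8)
tape (array([764.4, 113.1]), array([89.3, 87.4]), -1.4)
```

View pics/c18.png

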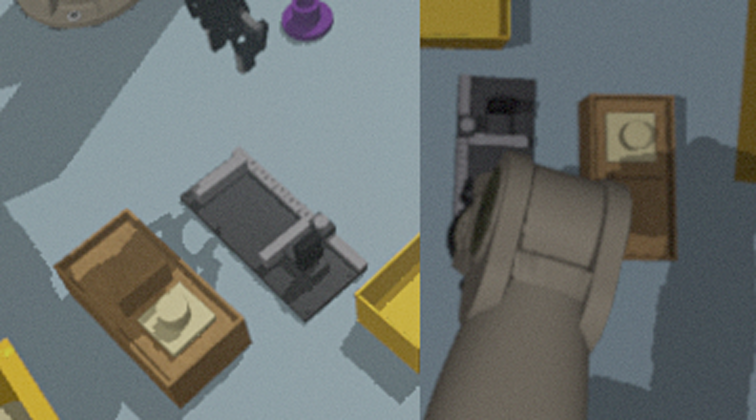

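The cap stands on the level board beside the fin, boss up, at (178,310) in the left crop. The jaw is about 2 mm from fully open and the gripper is clear. I hand in.

```bash
python3 -c "
from workcell import env
print(env.hand_in())"
```

```text
the job is handed in; nothing more can be done
None
```

I handed the job in at about 47 s on the robot's clock; no verdict came back. I pressed both hubs on the caliper, wide first, at about 12 N each. They stand in their own carton cells under the level separator, the only cap found stands boss up on the board, and the jaw is about 2 mm from fully open.

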